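# Dark tuning peg from the gluing caddy

### The arm

A 6-joint arm with a two-finger parallel gripper is mounted at the origin on the work surface; the furniture and walls round the work are solid. World frame = base frame: x ahead of the robot, y to its left, z up, the work surface at z = 0. Lengths are in m, angles in rad, forces in N, time in s.
With the tool pointing down it reaches from about 0.375 to 0.9 m from the base axis. Payload 3.1 kg.
Tool frame: the origin (TCP) lies at the very end of the fingers, on their centre line; the grasp point (between the pads) lies 19 mm behind it; z points along the fingers, y is the direction in which the jaws open and shut (so a half turn about z gives the same grasp; the last joint's range is limited). The gripper opens to 87 mm and grips with 3 to 60 N. Pads are 19 mm wide; open, the fingers measure 117 mm over their backs; the gripper's body (75 mm by 190 mm) begins 51 mm behind the grasp point.
Start: joints at [1.139, 0.527, 1.433, -0, 1.181, -0.178], TCP at [0.156, 0.605, 0.223] pointing down, gripper open.
Joint ranges: [-3.08, 3.08], [-0.75, 2.2], [0.22, 2.44], [-1.43, 4.57], [0, 2.65], [-2.85, 2.85]. Speed limits (rad/s): [2.79, 2.79, 3.14, 3.14, 3.14, 3.14].

### API

Orientations are given as a unit quaternion [x, y, z, w].
In Python, from rig import robot gives the robot as it stands. The module is installed in compiled form; this text tells all that it offers.
- The arm moves only by the tool carry_out, never from a script. Its argument "series" is a list of rows, each a list of 7 numbers: the shift along the tool's x, y, z in mm, then the turn, a rotation vector about the tool's x, y, z in degrees, then the gripper command: -1 is shut, 1 is fully open, values between are in proportion. In form: [[tx, ty, tz, rx, ry, rz, claw], ...]. A call has 1 to 8 rows; each row is the pose to reach, as a shift and turn from the pose measured when the call began, along the tool's axes at that moment; what a row does not reach only later rows make up. A row lasts 1/8 s, in which the tool goes at most 62.5 mm and 10.7 degrees, less where a joint would pass 70% of its speed; a pose out of reach is approached as far as the arm can. A call with a gripper value outside its range is refused whole. The fingers move at their own pace and stop on an object; "force" is the grip in N (left out, the last holds). Time passes only in rows, so rows that repeat a pose let the fingers close. It gives the time, the measured TCP pose, the force and the opening at its end, in the units of the state.
- robot.get_obs(): the state, without advancing time (a new reading comes with each control period).
- robot.camera(name): name is "scene" or "top" or "wrist"; returns a dict with "pixels" (400x640x3 uint8, red, green, blue), "fx", "fy", "cx", "cy" (pixels), "position" and "attitude" of the camera in the world. Camera axes: x right, y down, z forward; pixel columns grow to the right and rows downward; lengths in m; the calibration is good to about 2 mm. A picture is of the moment at which its call begins. There is no depth.
- robot.hand_in(): hands the job in, once; it reports no verdict.
The state is a dict: "time": time; "q": joint angles; "joint_velocities": joint speeds; "joint_torque": joint torques, N m; "position": TCP position; "tool_rot": TCP orientation; "ft_force": force on the tool from outside, world axes, zero at the start; "moment": the same for the moment, N m; "grip_width": finger opening in m.
Only numpy, scipy, OpenCV 4.12 (cv2) and the standard library are available. Lean on these libraries where they do the work, as an engineer would, in place of code of your own. Each camera call takes 0.05 s, during which the arm holds its last target.

### The job

I need the dark tuning peg laid in the two notches of the filing cradle, but the caddy's barred lid can only slide open when the glue jar and the dropper bottle are out of its way. Stand both upright in the white drip tray, slide the lid fully open, lay the dark peg in the cradle and leave the pale peg where it is. Then slide the lid fully shut and put the jar and the bottle back upright, each in its own turned stand.

Things in the scene. Friction and masses are not known exactly. Their poses are not given: they have to be found in the camera images.
- jar: Glass jar of brown glue with a pale label and a grey tin lid, 67 mm across the body (up to 78 mm high; the lid above it is 60 mm across), 90 mm tall, about 0.28 kg. Origin at the centre of its underside, z up. At the start it stands in jar_stand.
- bottle: Small white dropper bottle: body 28 mm across up to 54 mm high, then a narrower nozzle and cap 20 mm across, 86 mm tall in all, about 45 g. Origin at the centre of its underside, z up. At the start it stands in bottle_stand.
- dark_peg: Dark red-brown tuning peg, 121 mm long along its y: head (20 mm wide, 19 high) from y = -61 to -8 mm, slim shank (10 wide, 12 high) from -8 to +61. Origin at mid length on its underside. At the start it lies in the caddy along the caddy's x, on two rests at 34 mm either side of mid length, 22 mm above the worktop (12 above the box floor), so fingers fit beside and below its middle.
- pale_peg: Light tan tuning peg of the same kind, 118 mm long along its y axis, 21 mm wide, 19 mm high, origin at mid length on its underside. It lies parallel to the dark peg in the caddy, centre lines 70 mm apart (which peg is on which side varies), and stays there.
- lid (a joint): Slide of the lid, a wooden frame with thin steel bars along y through which the pegs are seen: 0 = fully shut, 0.145 m = fully open at its stop; starts 0 to 10 mm ajar. It opens along the caddy's -y over the two stands, its underside 44 mm above the worktop, takes about 2 N and stays where left. Jar and bottle block it; the empty stands lie below it.
- lid_grip (a point): Centre of the dark grip bar on the lid (moves with it): 60 mm along x, 14 along y (pinch across y), 18 high; this point is 59 mm and the bar's top 67 mm above the worktop. Axes as the caddy's: z up, -y opens. The caddy's box is 166 mm (x) by 158 (y), walls 52 high, 150 by 142 inside, floor 10 mm above the worktop; its centre lies 66 mm along +y of this point when the lid is shut.
- jar_stand: Dark turned wooden dish for the jar, 94 mm across, 13 mm high, recess 84 mm across with its floor 4 mm above the origin. Origin at the centre of its underside, which is 10 mm above the worktop on the caddy's base board. Fixed; the two stands are side by side (84 mm apart along the caddy's x) in front of the box and may be swapped.
- bottle_stand: Dark turned wooden dish for the dropper bottle, 56 mm across, 13 mm high, recess 46 mm across with its floor 4 mm above the origin. Origin at the centre of its underside, 10 mm above the worktop. Fixed.
- cradle: Fixed wooden filing cradle: foot 64 x 124 x 10 mm, two notched bearers 12 mm thick at y = -34 and +34 mm. The peg lies in both notches along the cradle's y, either way round, middle over middle. Notch floor 26 mm above the worktop, 24 mm wide, flaring to about 45 mm at 41 mm height (the top). 56 mm free for fingers between the bearers. Origin at the centre of its underside.
- drip_tray: White enamelled drip tray, 112 mm along its x, 172 mm along its y, rim 10 mm high, inner floor 3 mm above the worktop. Fixed. Origin at the centre of its underside. Jar and bottle fit side by side along y, for example at y = -45 and +45 mm.
Not all that is in view belongs to the job. What is shaped like the bottle but green or pink is not meant.

How it is judged:
By the outcome, as a careful person would: the job done as asked, in the order asked, and still so for the second after the job is handed in, with the robot touching nothing.
It also fails if it takes over 138 s, if anything falls off the work surface, if the arm or the gripper's body presses on something with over 40 N, if the wrist force passes 120 N, or if a joint passes its speed limit or range.

## Working session

There is one attempt and no reset: what is moved stays moved. The work goes in short steps, Python scripts to look and compute and a tool call to move; the robot and the scene stay as the last step left them, time stands still between calls to the robot, and variables do not carry over. Pictures are saved under pics/ and viewed, and the job is handed in when it is done.

Besides the shell and the picture viewer there is one more tool, called after "Request:" as a command line: name --pt "numbers of a row" for each row, then --argument value for the rest. carry_out: Moves the arm, as the interface text tells. Its arguments: {"type":"object","properties":{"series":{"type":"array"},"force":{"type":"number"}},"required":["series"]}

```bash
mkdir -p pics; cat > h.py <<'E'
import numpy as np, cv2
from rig import robot
from scipy.spatial.transform import Rotation as R
def snap(name,fn):
    c=robot.camera(name); cv2.imwrite('pics/'+fn+'.png',c['pixels'][:,:,::-1]); 
    np.save('pics/'+fn+'.npy',np.array([c],dtype=object),allow_pickle=True); return c
def load(fn): return np.load('pics/'+fn+'.npy',allow_pickle=True)[0]
def att(c):
    a=np.array(c['attitude'],float)
    return a if a.shape==(3,3) else R.from_quat(a).as_matrix()
def ray(c,u,v):
    d=att(c)@np.array([(u-c['cx'])/c['fx'],(v-c['cy'])/c['fy'],1.]); return np.array(c['position']),d
def onz(c,u,v,z):
    p,d=ray(c,u,v); return p+d*(z-p[2])/d[2]
def proj(c,P):
    q=att(c).T@(np.array(P)-np.array(c['position'])); return c['fx']*q[0]/q[2]+c['cx'],c['fy']*q[1]/q[2]+c['cy']
def totool(P,yaw=None):
    """shift in tool axes (mm) to world TCP P, from now"""
    o=robot.get_obs(); r=R.from_quat(o['tool_rot']); return r.inv().apply(np.array(P)-o['position'])*1000
E
python3 - <<'E'
from h import *
np.set_printoptions(precision=4,suppress=True)
for n in ['scene','top','wrist']:
    c=snap(n,n+'0'); print(n,c['fx'],c['fy'],c['cx'],c['cy'],np.array(c['position']),np.array(c['attitude']))
o=robot.get_obs(); print(o)
E
```

```text
scene 479.44092670179623 479.44092670179623 320.2822606091978 195.92235668009351 [ 0.1825 -0.5297  0.7946] [ 0.9039 -0.2393  0.0902 -0.3429]
top 452.38464816619137 452.38464816619137 316.091382234284 196.08686030454396 [0.4233 0.0471 1.0334] [-0.6975  0.7155 -0.0198  0.034 ]
wrist 327.91216020189376 327.91216020189376 321.2420738164248 199.5680865428974 [0.0896 0.6219 0.3838] [0.7838 0.6074 0.0782 0.1029]
{'time': 0.15, 'q': array([ 1.1395,  0.5282,  1.4336, -0.    ,  1.1814, -0.1785]), 'joint_velocities': array([-0.0012, -0.0025, -0.0021, -0.0004, -0.0012, -0.001 ]), 'joint_torque': array([  0.0011, -44.0429, -17.6844,   0.0633,   0.0553,  -0.0001]), 'position': array([0.1561, 0.6046, 0.2218]), 'tool_rot': array([ 0.126 ,  0.992 , -0.0008, -0.0002]), 'ft_force': array([ 0.562 , -0.0159, -0.0134]), 'moment': array([ 0.0256, -0.0004,  0.0272]), 'grip_width': 0.08672931319238841}
```

View pics/top0.png

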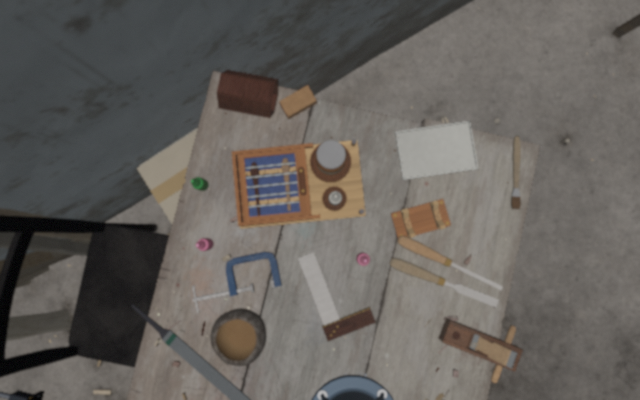

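View pics/scene0.png

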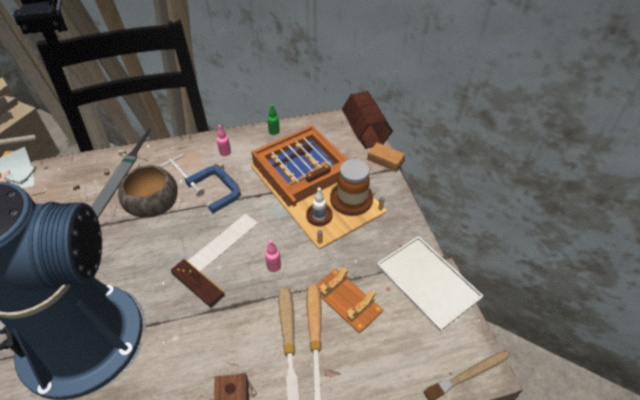

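View pics/wrist0.png

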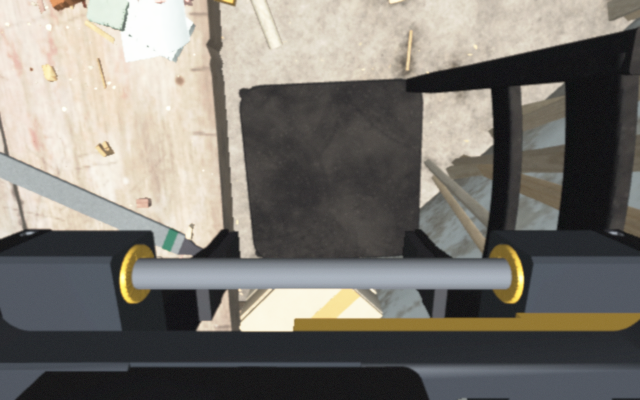

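The top view shows the caddy at about (300,185), the grip bar at (302,180), the jar at (331,155), the white bottle at (335,198), the tray at (437,150) and the cradle at (421,218). Bottle lookalikes are green (200,184), pink (204,244) and pink (362,259). The white bottle in the bottle stand is the right one. Next I'll check close crops.

```bash
python3 - <<'E'
from h import *
a=load('top0')['pixels'][120:240,220:490,::-1]
cv2.imwrite('pics/crop1.png',cv2.resize(a,(0,0),fx=2.96,fy=2.96,interpolation=cv2.INTER_CUBIC))
a=load('scene0')['pixels'][120:335,240:490,::-1]
cv2.imwrite('pics/crop2.png',cv2.resize(a,(0,0),fx=2.75,fy=2.75,interpolation=cv2.INTER_CUBIC))
c=load('top0')
for n,u,v,z in [('jarlid',331,155,.104),('bot',335,198,.1),('tray',437,150,.01),('cradle',421,218,.03),('grip',302,180,.067)]: print(n,onz(c,u,v,z).round(3))
E
```

```text
jarlid [0.579 0.032 0.104]
bot [0.49  0.026 0.1  ]
tray [ 0.599 -0.211  0.01 ]
cradle [ 0.445 -0.164  0.03 ]
grip [0.533 0.095 0.067]
```

View pics/crop1.png

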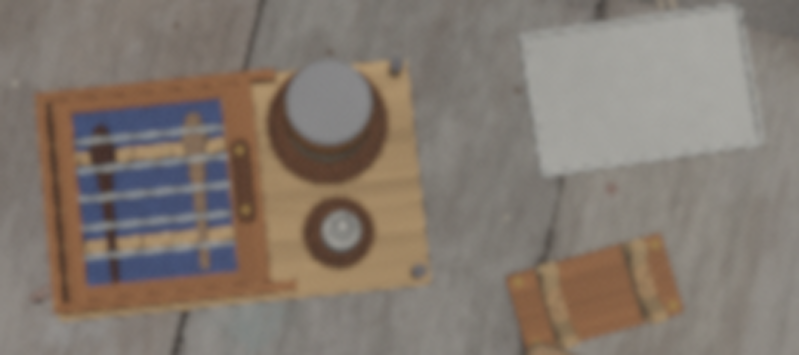

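View pics/crop2.png

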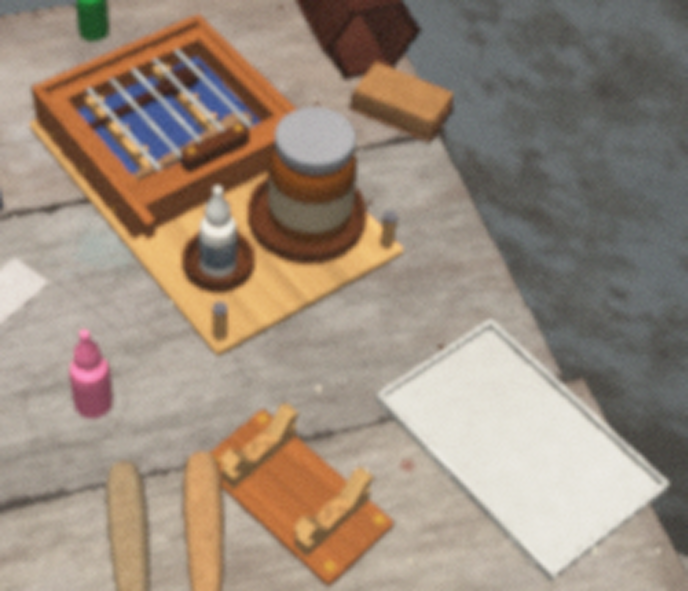

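```bash
cat > m.py <<'E'
from h import *
c=load('top0'); im=c['pixels']; hsv=cv2.cvtColor(im,cv2.COLOR_RGB2HSV)
def S(u,v,z): return onz(c,u,v,z)[:2]
def rect(mask,roi,z,name):
    m=np.zeros(mask.shape,np.uint8); x0,y0,x1,y1=roi; m[y0:y1,x0:x1]=mask[y0:y1,x0:x1]*255
    m=cv2.morphologyEx(m,cv2.MORPH_OPEN,np.ones((3,3)))
    m=cv2.morphologyEx(m,cv2.MORPH_CLOSE,np.ones((7,7)))
    cs,_=cv2.findContours(m,cv2.RETR_EXTERNAL,cv2.CHAIN_APPROX_NONE); k=max(cs,key=cv2.contourArea)
    P=np.array([S(u,v,z) for u,v in k[:,0]],np.float32)*1000
    r=cv2.minAreaRect(P); print(name,np.round(r[0],1),np.round(r[1],1),round(r[2],1)); return P,k
h,s,v=[hsv[:,:,i].astype(int) for i in range(3)]
for p in [(437,150),(400,110),(421,218),(331,155),(335,198),(302,180),(240,190),(320,170),(345,210)]: print(p,hsv[p[1],p[0]])
if __name__=='__main__':
    rect((v>165)&(s<30),(385,110,490,190),.01,'tray')
    rect((s>90),(388,195,455,240),.010,'cradle')
    rect((s>70),(228,135,372,232),.01,'board')
    P,k=rect((s<25)&(v>0),(312,138,350,173),.104,'jarlid'); 
E
python3 m.py
```

```text
(437, 150) [ 25   9 164]
(400, 110) [ 15  21 121]
(421, 218) [ 12 126 134]
(331, 155) [120   2 134]
(335, 198) [ 25  11 136]
(302, 180) [ 10 120  91]
(240, 190) [ 13 123 106]
(320, 170) [13 93 85]
(345, 210) [ 18  96 160]
tray [ 603.1 -249.2] [96.9 72.8] 7.0
cradle [ 443.7 -166.2] [ 62.  122.1] 14.7
board [533.2 108.3] [179.9 290.5] 4.5
jarlid [583.4  38.1] [66.5 62.9] 88.3
```

```bash
cat > m2.py <<'E'
from m import *
print('--')
rect((v>145)&(s<20),(385,110,490,190),.01,'tray')
P,k=rect((s<25),(312,138,348,172),.104,'jarlid')
def circ(k,z,n):
    (u,w),r=cv2.minEnclosingCircle(k); a=S(u,w,z);b=S(u+r,w,z); print(n,(u,w,r),a.round(4),'r',np.linalg.norm(a-b).round(4))
circ(k,.104,'jarlid')
P,k=rect((s<40),(324,186,347,210),.09,'bottle'); circ(k,.07,'bottle')
P,k=rect((s>80)&(v<100)&(h<16),(318,184,355,215),.023,'bstand'); circ(k,.023,'bstand')
P,k=rect(((s>60)&(v<105)&(h<16))|((s<25)),(305,137,352,184),.023,'jstand'); circ(k,.023,'jstand')
P,k=rect((s>80)&(v<98)&(h<16),(294,160,309,200),.067,'grip')
print(cv2.fitEllipse(k))
E
python3 m2.py
```

```text
(437, 150) [ 25   9 164]
(400, 110) [ 15  21 121]
(421, 218) [ 12 126 134]
(331, 155) [120   2 134]
(335, 198) [ 25  11 136]
(302, 180) [ 10 120  91]
(240, 190) [ 13 123 106]
(320, 170) [13 93 85]
(345, 210) [ 18  96 160]
--
tray [ 600.3 -210.5] [112.7 172.3] 6.8
jarlid [583.4  38.1] [66.5 62.9] 88.3
jarlid (326.79998779296875, 150.3285675048828, 19.262346267700195) [0.589  0.0403] r 0.0399
bottle [490.9  26.3] [25.1 26.7] 43.5
bottle (334.98052978515625, 197.61688232421875, 6.695056915283203) [0.4926 0.0253] r 0.0143
bstand [491.6  35. ] [49.1 31.4] 20.7
bstand (333.8388366699219, 198.29751586914062, 10.989904403686523) [0.4946 0.0269] r 0.0246
jstand [583.9  40. ] [ 99.4 100.1] 88.3
jstand (324.7987060546875, 155.7987060546875, 27.30173683166504) [0.5911 0.0446] r 0.0615
grip [532.7  96.1] [10.8 30.3] 88.7
((301.52655029296875, 179.97068786621094), (4.849670886993408, 17.435388565063477), 174.19125366210938)
```

```bash
cat >> h.py <<'E'
def to(x,y,z,j):
    """shift mm and rz deg to TCP x,y,z with jaw angle j deg (mod 180, within nearest)"""
    o=robot.get_obs(); r=R.from_quat(o['tool_rot']); ya=r.as_matrix()[:,1]; cur=np.degrees(np.arctan2(ya[1],ya[0]))
    T=np.radians(j); d=(j-cur+180)%360-180
    goal=R.from_matrix(np.array([[-np.sin(T),np.cos(T),0],[np.cos(T),np.sin(T),0],[0,0,-1]]).T)
    rv=(r.inv()*goal).as_rotvec(degrees=True)
    print('shift',r.inv().apply(np.array([x,y,z])-o['position']).__mul__(1000).round(1),'rot',rv.round(2),'cur jaw',round(cur,1),'pos',o['position'].round(4),'t',round(o['time'],2))
E
python3 -c "
from h import *
to(.493,.026,.22,94.6)"
```

```text
shift [-470.9 -476.     2.4] rot [ -0.09  -0.03 -19.08] cur jaw 75.5 pos [0.1561 0.6046 0.2218] t 0.15
```

Request:
carry_out --pt "-60 -60 0 0 0 -3 0.2" --pt "-120 -120 0 0 0 -6 0.2" --pt "-180 -180 0 0 0 -9 0.2" --pt "-240 -240 0 0 0 -12 0.2" --pt "-300 -300 0 0 0 -15 0.2" --pt "-360 -360 0 0 0 -19 0.2" --pt "-420 -420 0 0 0 -19 0.2" --pt "-471 -476 2 0 0 -19 0.2" --force 20

```text
time: 1.15
position: [0.4099, 0.1719, 0.2219]
tool_rot: [-0.039, 0.999, -0.001, 0.0]
ft_force: [1.5, 0.3, -0.7]
grip_width: 0.0521
```

```bash
python3 -c "
from h import *
to(.493,.026,.22,94.6)"
```

```text
shift [ -71.4 -152.     2.1] rot [-0.07 -0.   -0.09] cur jaw 94.5 pos [0.4099 0.1719 0.2219] t 1.15
```

Request:
carry_out --pt "-25 -52 0 0 0 0 0.2" --pt "-50 -104 0 0 0 0 0.2" --pt "-71 -152 2 0 0 0 0.2" --pt "-71 -152 2 0 0 0 0.2" --pt "-71 -152 2 0 0 0 0.2"

```text
time: 1.78
position: [0.4917, 0.0262, 0.2196]
tool_rot: [-0.039, 0.999, -0.0, -0.001]
ft_force: [0.2, -0.6, 0.1]
grip_width: 0.0519
```

```bash
python3 -c "
from h import *
to(.493,.026,.22,94.6)
c=snap('wrist','w1'); snap('scene','s1')
for n,P in dict(bstand=(.493,.026,.023),bot=(.493,.026,.1),jar=(.579,.032,.104)).items(): print(n,proj(c,P))
"
```

```text
shift [-1.2 -0.3 -0.4] rot [-0.02 -0.11 -0.13] cur jaw 94.5 pos [0.4917 0.0262 0.2196] t 1.77
bstand (np.float64(321.64033331003355), np.float64(178.06478366786465))
bot (np.float64(321.6448146898251), np.float64(194.68742471258656))
jar (np.float64(320.8350060525123), np.float64(284.69450208949297))
```

View pics/w1.png

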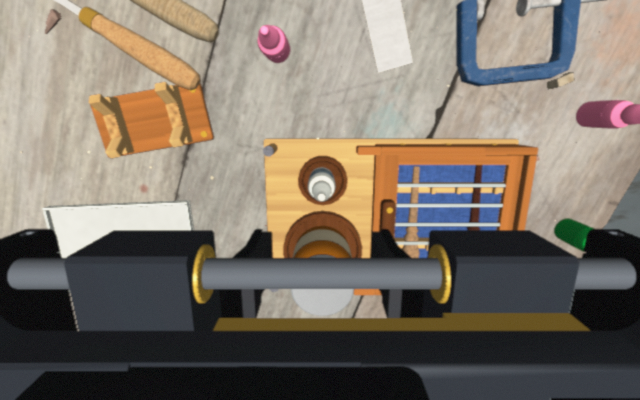

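```bash
cat > m3.py <<'E'
from h import *
c=load('w1'); im=c['pixels']; hsv=cv2.cvtColor(im,cv2.COLOR_RGB2HSV)
h,s,v=[hsv[:,:,i].astype(int) for i in range(3)]
print(hsv[165,310],hsv[150,290],hsv[180,322])
m=np.zeros(s.shape,np.uint8); roi=(slice(148,210),slice(292,356))
m[roi]=(((v<130)|(s<60))[roi])*255
m=cv2.morphologyEx(m,cv2.MORPH_OPEN,np.ones((5,5)))
cs,_=cv2.findContours(m,cv2.RETR_EXTERNAL,cv2.CHAIN_APPROX_NONE); k=max(cs,key=cv2.contourArea)
e=cv2.fitEllipse(k); print(e,onz(c,*e[0],.021), 'diam mm',np.mean(e[1])/c['fx']*(c['position'][2]-.021)*1000)
print('tip (322,189):',onz(c,322,189,.1))
a=im[130:260,250:550,::-1]; cv2.imwrite('pics/crop3.png',cv2.resize(a,(0,0),fx=2.6,fy=2.6,interpolation=cv2.INTER_CUBIC))
E
python3 m3.py
```

```text
[ 12 174  91] [ 19 127 237] [ 24  20 203]
((322.1685791015625, 179.08448791503906), (45.850181579589844, 46.23570251464844), 71.94524383544922) [0.49449798 0.02671116 0.021     ] diam mm 50.67020569683672
tip (322,189): [0.48782804 0.02590723 0.1       ]
```

View pics/crop3.png

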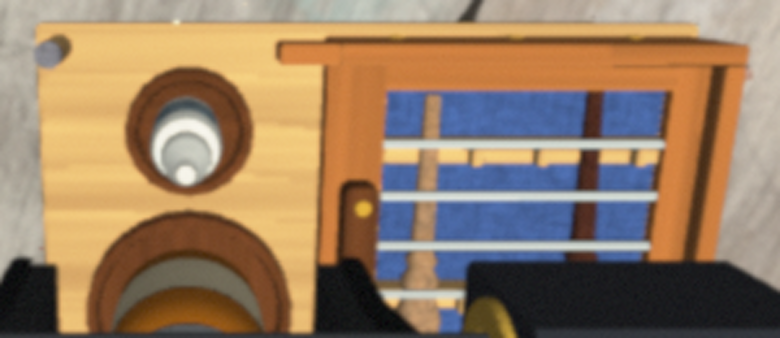

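```bash
python3 -c "
from h import *
to(.4938,.0263,.037,94.6)"
```

```text
shift [ -2.5  -0.9 182.8] rot [-0.04 -0.08 -0.01] cur jaw 94.6 pos [0.4915 0.0271 0.2198] t 1.88
```

Request:
carry_out --pt "-2.5 0 50 0 0 0 0.2" --pt "-2.5 0 100 0 0 0 0.2" --pt "-2.5 0 140 0 0 0 0.2" --pt "-2.5 0 165 0 0 0 0.2" --pt "-2.5 0 183 0 0 0 0.2" --pt "-2.5 0 183 0 0 0 0.2" --pt "-2.5 0 183 0 0 0 -1" --pt "-2.5 0 183 0 0 0 -1" --force 10

```text
time: 2.88
position: [0.4943, 0.0274, 0.0378]
tool_rot: [-0.04, 0.999, -0.001, 0.0]
ft_force: [0.1, -0.5, 0.2]
grip_width: 0.0393
```

Request:
carry_out --pt "0 0 0 0 0 0 -1" --pt "0 0 0 0 0 0 -1" --pt "0 0 0 0 0 0 -1"

```text
time: 3.25
position: [0.4948, 0.0274, 0.0385]
tool_rot: [-0.04, 0.999, -0.001, 0.001]
ft_force: [-0.7, 0.7, 6.2]
grip_width: 0.027
```

Request:
carry_out --pt "0 0 -30 0 0 0 -1" --pt "0 0 -70 0 0 0 -1" --pt "0 0 -120 0 0 0 -1" --pt "0 0 -150 0 0 0 -1" --pt "0 0 -150 0 0 0 -1"

```text
time: 3.88
position: [0.496, 0.0272, 0.1907]
tool_rot: [-0.04, 0.999, -0.001, 0.004]
ft_force: [-0.4, 0.2, -1.1]
grip_width: 0.0271
```

```bash
python3 -c "
from h import *
to(.595,-.1658,.188,94.6);print(robot.get_obs()['ft_force'],robot.get_obs()['grip_width'])
c=snap('scene','s2');cv2.imwrite('pics/c4.png',cv2.resize(c['pixels'][100:350,220:500,::-1],(0,0),fx=2.3,fy=2.3))"
```

```text
shift [ -83.1 -200.3    3.8] rot [-0.16  0.42  0.01] cur jaw 94.6 pos [0.496  0.0272 0.1907] t 3.88
[-0.38559047  0.24318792 -1.11638076] 0.027143806303405106
```

View pics/c4.png

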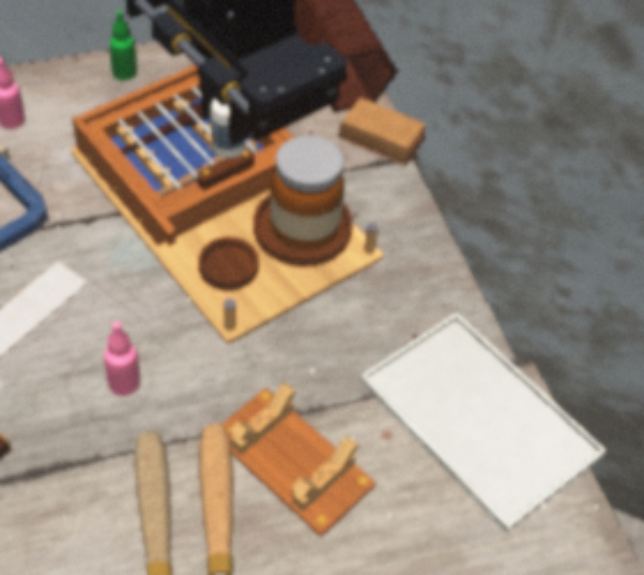

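The bottle is held upright and its stand is empty.

Request:
carry_out --pt "-20 -48 0 0 0 0 -1" --pt "-41 -100 0 0 0 0 -1" --pt "-62 -150 0 0 0 0 -1" --pt "-83 -200 4 0 0.4 0 -1" --pt "-83 -200 4 0 0.4 0 -1" --pt "-83 -200 60 0 0.4 0 -1" --pt "-83 -200 110 0 0.4 0 -1" --pt "-83 -200 140 0 0.4 0 -1"

```text
time: 4.92
position: [0.5905, -0.1631, 0.0453]
tool_rot: [-0.04, 0.999, 0.001, -0.005]
ft_force: [0.4, -0.7, 0.1]
grip_width: 0.0275
```

```bash
python3 -c "
from h import *
to(.595,-.1658,.028,94.6)"
```

```text
shift [-4.5 -3.1 17.2] rot [ 0.16 -0.61  0.02] cur jaw 94.6 pos [ 0.5905 -0.1631  0.0453] t 4.92
```

Request:
carry_out --pt "-4 -3 10 0 -0.5 0 -1" --pt "-4 -3 15 0 -0.5 0 -1" --pt "-4 -3 17.5 0 -0.5 0 -1" --pt "-4 -3 17.5 0 -0.5 0 -1" --pt "-4 -3 17.5 0 -0.5 0 -1"

```text
time: 5.55
position: [0.5951, -0.166, 0.0288]
tool_rot: [-0.04, 0.999, 0.001, -0.0]
ft_force: [0.0, 1.0, -0.8]
grip_width: 0.0276
```

Request:
carry_out --pt "0 0 1.5 0 0 0 -1" --pt "0 0 2 0 0 0 -1" --pt "0 0 2 0 0 0 -1"

```text
time: 5.92
position: [0.5956, -0.1662, 0.0275]
tool_rot: [-0.04, 0.999, 0.001, 0.0]
ft_force: [-0.5, -0.4, 4.2]
grip_width: 0.0274
```

Contact reads 4 N. I'll release by opening gently and then lift.

Request:
carry_out --pt "0 0 -0.5 0 0 0 -0.2" --pt "0 0 -0.5 0 0 0 -0.1" --pt "0 0 -0.5 0 0 0 0.1" --pt "0 0 -20 0 0 0 0.1" --pt "0 0 -70 0 0 0 0.1" --pt "0 0 -120 0 0 0 0.1" --pt "0 0 -170 0 0 0 1" --pt "0 0 -190 0 0 0 1"

```text
time: 6.92
position: [0.5971, -0.1672, 0.2229]
tool_rot: [-0.04, 0.999, -0.001, 0.004]
ft_force: [0.5, -0.8, 0.1]
grip_width: 0.0609
```

```bash
python3 -c "
from h import *
to(.579,.032,.22,4.6)
c=snap('scene','s3');cv2.imwrite('pics/c5.png',cv2.resize(c['pixels'][100:350,220:500,::-1],(0,0),fx=2.3,fy=2.3))"
```

```text
shift [  2.  200.    2.3] rot [ 0.21  0.48 90.03] cur jaw 94.6 pos [ 0.5971 -0.1672  0.2229] t 6.92
```

View pics/c5.png

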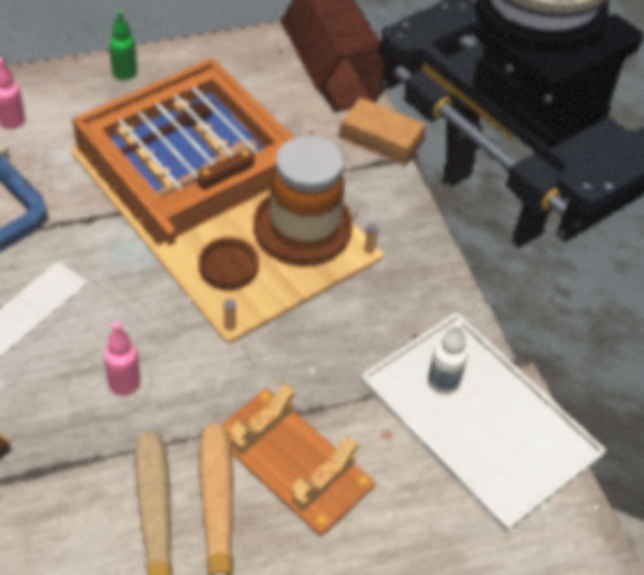

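Request:
carry_out --pt "1 30 0 0 0 10.5 1" --pt "2 60 0 0 0 21 1" --pt "2 90 0 0 0 31.5 1" --pt "2 120 0 0 0 42 1" --pt "2 150 0 0 0 52.5 1" --pt "2 180 2 0 0 63 1" --pt "2 200 2 0 0 73.5 1" --pt "2 200 2 0 0 83 1"

```text
time: 7.98
position: [0.5788, 0.0335, 0.2216]
tool_rot: [0.633, 0.774, 0.002, 0.005]
ft_force: [-0.2, -0.6, -0.6]
grip_width: 0.0871
```

```bash
python3 -c "
from h import *
to(.5785,.0325,.15,4.6)"
```

```text
shift [-0.5 -1.1 71.6] rot [0.51 0.24 6.86] cur jaw 11.5 pos [0.5788 0.0335 0.2216] t 7.97
```

Request:
carry_out --pt "0 -1 40 0.4 0.2 7 1" --pt "0 -1 72 0.4 0.2 7 1" --pt "0 -1 72 0.4 0.2 7 1" --pt "0 -1 72 0.4 0.2 7 1"

```text
time: 8.48
position: [0.5792, 0.0329, 0.1507]
tool_rot: [0.679, 0.734, 0.001, 0.002]
ft_force: [-0.5, 0.8, 0.2]
grip_width: 0.0869
```

```bash
python3 -c "
from h import *
to(.5785,.0325,.044,4.6)
c=snap('wrist','w2')
for P in [(.5785,.0325,.104),(.5785,.0325,.023)]: print(proj(c,P))"
```

```text
shift [ -0.3  -1.1 106.7] rot [ 0.2   0.06 -0.14] cur jaw 4.5 pos [0.5792 0.0329 0.1507] t 8.47
(np.float64(318.32178083157083), np.float64(220.0983900720484))
(np.float64(318.712142742997), np.float64(191.7580033938274))
```

View pics/w2.png

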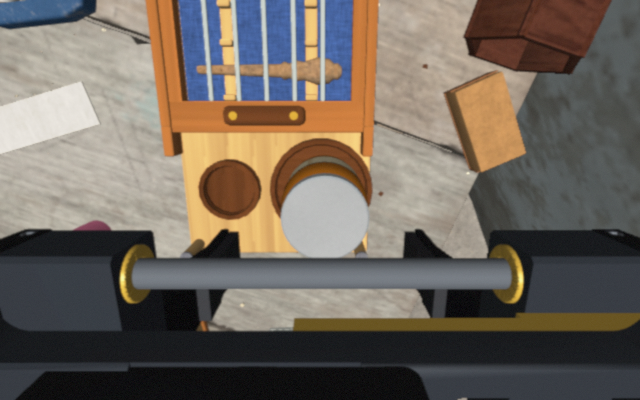

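```bash
python3 -c "
from h import *
c=load('w2'); im=c['pixels']; hsv=cv2.cvtColor(im,cv2.COLOR_RGB2HSV)
h,s,v=[hsv[:,:,i].astype(int) for i in range(3)]
def comp(m,roi,z,n):
    x0,y0,x1,y1=roi; M=np.zeros(m.shape,np.uint8); M[y0:y1,x0:x1]=m[y0:y1,x0:x1]*255
    M=cv2.morphologyEx(M,cv2.MORPH_OPEN,np.ones((5,5)))
    k=max(cv2.findContours(M,cv2.RETR_EXTERNAL,cv2.CHAIN_APPROX_NONE)[0],key=cv2.contourArea)
    P=np.array([onz(c,*q,z)[:2]*1000 for q in k[:,0]],np.float32)
    print(n,'circ',cv2.minEnclosingCircle(P),'rect',cv2.minAreaRect(P)); return P
comp((s<30)&(v>100),(270,160,385,258),.104,'lid')
comp((v<170)&(s>100),(190,150,268,225),.023,'bstand')
comp((v<175)&(s>100)|(s<70),(268,134,378,200),.023,'jstand (cut)')
comp((v<120)&(s>80),(215,100,315,129),.067,'grip')
"
```

```text
lid circ ((588.5701904296875, 32.882320404052734), 35.763267517089844) rect ((588.0975952148438, 35.148136138916016), (69.51892852783203, 57.50693893432617), 4.426262378692627)
bstand circ ((497.9587707519531, 28.13538360595703), 28.79042625427246) rect ((497.5893859863281, 28.29743194580078), (57.191036224365234, 53.99432373046875), 47.53226852416992)
jstand (cut) circ ((581.9862670898438, 50.52568435668945), 54.2918815612793) rect ((581.3766479492188, 53.45290756225586), (97.65362548828125, 54.95228958129883), 4.407850742340088)
grip circ ((532.666259765625, 101.90965270996094), 20.653335571289062) rect ((532.8028564453125, 100.1647720336914), (41.21294403076172, 6.278561592102051), 4.476174354553223)
```

Request:
carry_out --pt "1 0 40 0.2 0 0 1" --pt "1 0.5 70 0.2 0 0 1" --pt "1 0.5 95 0.2 0 0 1" --pt "1 0.5 106 0.2 0 0 1" --pt "1 0.5 106 0.2 0 0 1" --pt "1 0.5 106 0.2 0 0 0.4" --pt "1 0.5 106 0.2 0 0 -1" --pt "1 0.5 106 0.2 0 0 -1" --force 25

```text
time: 9.52
position: [0.5813, 0.0338, 0.046]
tool_rot: [0.679, 0.734, 0.001, 0.002]
ft_force: [1.4, 2.0, 1.2]
grip_width: 0.0649
```

Request:
carry_out --pt "0 0 0 0 0 0 -1" --pt "0 0 0 0 0 0 -1" --pt "0 0 0 0 0 0 -1"

```text
time: 9.9
position: [0.5812, 0.0338, 0.046]
tool_rot: [0.679, 0.734, 0.001, 0.002]
ft_force: [-0.6, -0.6, 0.1]
grip_width: 0.0648
```

Request:
carry_out --pt "0 0 -15 0 0 0 -1" --pt "0 0 -50 0 0 0 -1" --pt "0 0 -100 0 0 0 -1" --pt "0 0 -140 0 0 0 -1" --pt "0 0 -150 0 0 0 -1" --pt "0 0 -150 0 0 0 -1"

```text
time: 10.65
position: [0.5803, 0.0341, 0.196]
tool_rot: [0.679, 0.734, 0.001, 0.002]
ft_force: [0.1, -0.1, -4.3]
grip_width: 0.0648
```

```bash
python3 -c "
from h import *
to(.6056,-.2552,.19,6.8);print(robot.get_obs()['ft_force'],robot.get_obs()['grip_width'])
c=snap('scene','s4');cv2.imwrite('pics/c6.png',cv2.resize(c['pixels'][60:350,220:540,::-1],(0,0),fx=2,fy=2))"
```

```text
shift [-290.3    2.7    6.5] rot [ 0.17  0.1  -2.34] cur jaw 4.5 pos [0.5803 0.0341 0.196 ] t 10.65
[ 0.12929052 -0.07805922 -4.31721002] 0.06481139576672765
```

View pics/c6.png

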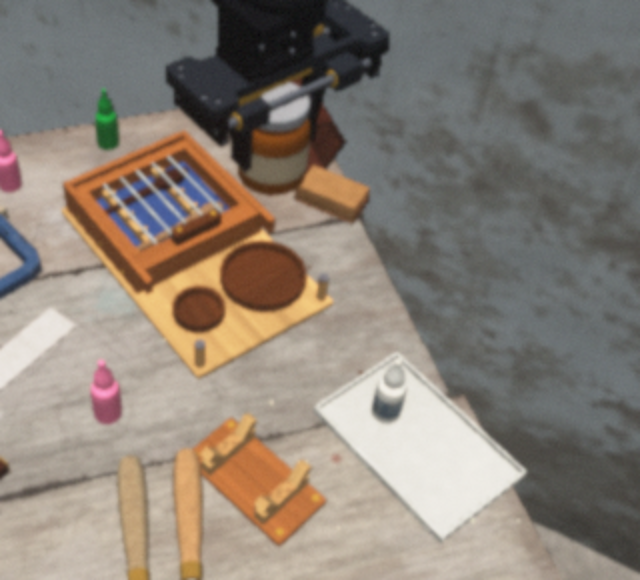

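Request:
carry_out --pt "-30 0 0 0 0 0 -1" --pt "-80 0 0 0 0 0 -1" --pt "-130 1 0 0 0 -1 -1" --pt "-180 1 0 0 0 -2 -1" --pt "-230 2 0 0 0 -2.3 -1" --pt "-275 2.5 5 0 0 -2.3 -1" --pt "-290 2.7 5 0 0 -2.3 -1" --pt "-290 2.7 5 0 0 -2.3 -1"

```text
time: 11.7
position: [0.6036, -0.2549, 0.1878]
tool_rot: [0.665, 0.747, -0.0, -0.002]
ft_force: [-1.2, 0.4, -3.1]
grip_width: 0.0644
```

```bash
python3 -c "
from h import *
to(.6056,-.2552,.0365,6.8)
c=snap('wrist','w4')
"
```

```text
shift [ -0.9   2.3 151.3] rot [-0.15 -0.12 -0.15] cur jaw 6.7 pos [ 0.6036 -0.2549  0.1878] t 11.7
```

View pics/w4.png

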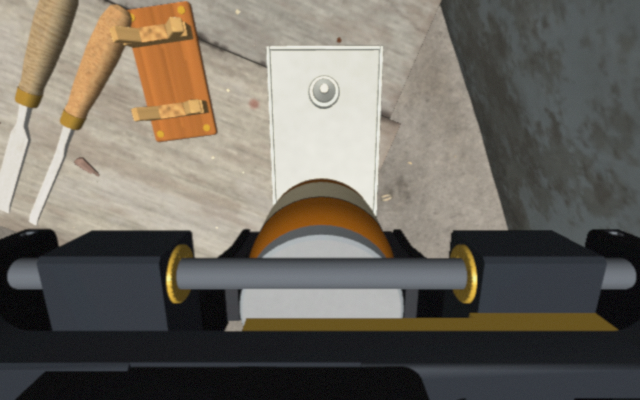

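Request:
carry_out --pt "-1 2 40 0 0 0 -1" --pt "-1 2 85 0 0 0 -1" --pt "-1 2 120 0 0 0 -1" --pt "-1 2 140 0 0 0 -1" --pt "-1 2 148 0 0 0 -1" --pt "-1 2 151 0 0 0 -1" --pt "-1 2 152 0 0 0 -1" --pt "-1 2 152 0 0 0 -1"

```text
time: 12.75
position: [0.606, -0.2544, 0.0374]
tool_rot: [0.664, 0.747, 0.0, -0.001]
ft_force: [0.1, -0.3, -3.3]
grip_width: 0.0646
```

Request:
carry_out --pt "0 0 1.5 0 0 0 -1" --pt "0 0 2.5 0 0 0 -1" --pt "0 0 2.5 0 0 0 -1"

```text
time: 13.12
position: [0.6061, -0.2546, 0.0351]
tool_rot: [0.664, 0.747, 0.0, -0.0]
ft_force: [0.1, -0.1, -2.8]
grip_width: 0.0649
```

Request:
carry_out --pt "0 0 1 0 0 0 -1" --pt "0 0 2 0 0 0 -1" --pt "0 0 2 0 0 0 -1"

```text
time: 13.5
position: [0.6061, -0.2546, 0.0349]
tool_rot: [0.664, 0.747, 0.0, -0.0]
ft_force: [-3.2, 0.8, 7.9]
grip_width: 0.0647
```

The jar has landed. I'll open fully and lift, and set the next hover over the grip bar.

Request:
carry_out --pt "0 0 -0.5 0 0 0 0.7" --pt "0 0 -0.5 0 0 0 1" --pt "0 0 -0.5 0 0 0 1" --pt "0 0 -0.5 0 0 0 1" --pt "0 0 -40 0 0 0 1" --pt "0 0 -90 0 0 0 1" --pt "0 0 -140 0 0 0 1" --pt "0 0 -160 0 0 0 1"

```text
time: 14.5
position: [0.6078, -0.2556, 0.1987]
tool_rot: [0.664, 0.747, 0.001, 0.003]
ft_force: [0.3, -0.1, -0.0]
grip_width: 0.087
```

```bash
python3 -c "
from h import *
to(.533,.08,.2,94.6)
snap('top','t4')
c=snap('scene','s5');cv2.imwrite('pics/c7.png',cv2.resize(c['pixels'][60:350,220:540,::-1],(0,0),fx=2,fy=2))"
```

```text
shift [342.1 -35.   -2.6] rot [ 6.000e-02  3.500e-01 -8.787e+01] cur jaw 6.7 pos [ 0.6078 -0.2556  0.1987] t 14.5
```

View pics/c7.png

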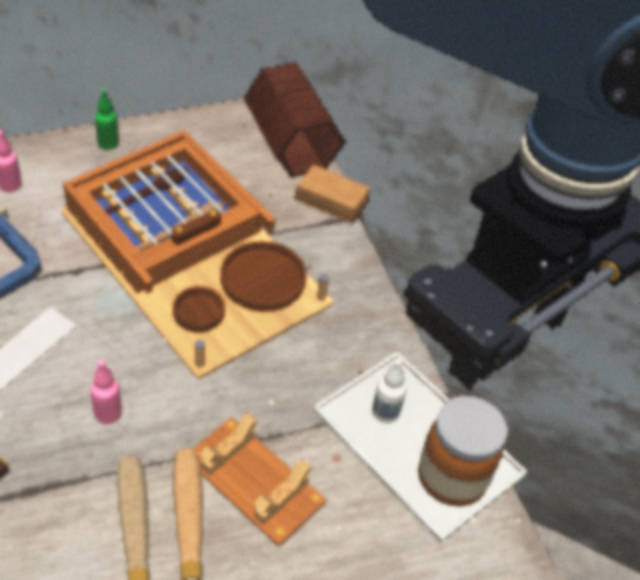

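Request:
carry_out --pt "43 -4 0 0 0 -10.5 0.2" --pt "86 -9 0 0 0 -21 0.2" --pt "129 -13 0 0 0 -31.5 0.2" --pt "172 -17 0 0 0 -42 0.2" --pt "215 -22 0 0 0 -52.5 0.2" --pt "258 -26 0 0 0 -63 0.2" --pt "300 -31 0 0 0 -73.5 0.2" --pt "342 -35 0 0 0 -84 0.2"

```text
time: 15.6
position: [0.5316, 0.0812, 0.1951]
tool_rot: [-0.009, 1.0, -0.001, 0.001]
ft_force: [-0.1, -0.8, -0.2]
grip_width: 0.0527
```

```bash
cat > m5.py <<'E'
from h import *
def comp(c,f,roi,z,n,op=5):
    im=c['pixels']; hsv=cv2.cvtColor(im,cv2.COLOR_RGB2HSV); h,s,v=[hsv[:,:,i].astype(int) for i in range(3)]
    m=f(h,s,v)
    x0,y0,x1,y1=roi; M=np.zeros(m.shape,np.uint8); M[y0:y1,x0:x1]=m[y0:y1,x0:x1]*255
    M=cv2.morphologyEx(M,cv2.MORPH_OPEN,np.ones((op,op)))
    k=max(cv2.findContours(M,cv2.RETR_EXTERNAL,cv2.CHAIN_APPROX_NONE)[0],key=cv2.contourArea)
    P=np.array([onz(c,*q,z)[:2]*1000 for q in k[:,0]],np.float32)
    (a,r),(b,w,t)=cv2.minEnclosingCircle(P),cv2.minAreaRect(P)
    print(n,'circ',np.round(a,1),round(r,1),'rect',np.round(b,1),np.round(w,1),round(t,1)); return P
E
python3 - <<'E'
from m5 import *
to(.533,.097,.2,94.6)
c=load('t4')
f=lambda h,s,v:(v<115)&(s>70)
comp(c,f,(300,130,360,184),.023,'js',3)
comp(c,f,(318,184,355,215),.023,'bs',3)
comp(c,lambda h,s,v:(s<25)&(v>90)&(v<150),(420,130,500,175),.093,'jar in tray')
cv2.imwrite('pics/c8.png',cv2.resize(c['pixels'][120:240,220:490,::-1],(0,0),fx=2.96,fy=2.96,interpolation=cv2.INTER_CUBIC))
E
```

```text
shift [-1.7 15.7 -4.9] rot [-0.17  0.12 -3.53] cur jaw 91.1 pos [0.5316 0.0812 0.1951] t 15.6
js circ [578.8  32.9] 44.4 rect [579.1  33.2] [85.6 86.4] 88.3
bs circ [494.4  26. ] 25.3 rect [495.9  28.3] [44.  49.2] 58.2Traceback (most recent call last):
  File "<stdin>", line 7, in <module>
  File "m5.py", line 7, in comp
    k=max(cv2.findContours(M,cv2.RETR_EXTERNAL,cv2.CHAIN_APPROX_NONE)[0],key=cv2.contourArea)
ValueError: max() iterable argument is empty
```

Request:
carry_out --pt "-1.5 16 0 0 0 -3.5 0.2" --pt "-1.5 16 0 0 0 -3.5 0.2" --pt "-1.5 16 0 0 0 -3.5 0.2"

```text
time: 15.98
position: [0.5333, 0.0961, 0.1947]
tool_rot: [-0.039, 0.999, -0.002, 0.001]
ft_force: [1.7, 0.2, 0.2]
grip_width: 0.0523
```

```bash
python3 - <<'E'
from h import *
to(.533,.097,.2,94.6)
c=snap('wrist','w5')
print(proj(c,(.533,.097,.067)))
E
```

```text
shift [ 0.2  0.9 -5.3] rot [-0.21  0.1  -0.16] cur jaw 94.4 pos [0.5333 0.0961 0.1947] t 15.97
(np.float64(323.4133716547659), np.float64(190.51100355527487))
```

View pics/w5.png

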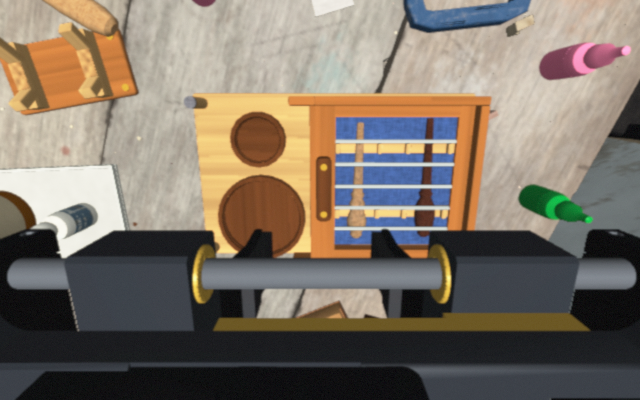

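Request:
carry_out --pt "1 1 50 0 0 0 0.2" --pt "1 1 100 0 0 0 0.2" --pt "1 1 130 0 0 0 0.2" --pt "1 1 141 0 0 0 0.2" --pt "1 1 141 0 0 0 0.2" --pt "1 1 141 0 0 0 -1" --pt "1 1 141 0 0 0 -1" --pt "1 1 141 0 0 0 -1" --force 25

```text
time: 17.02
position: [0.5331, 0.0964, 0.0547]
tool_rot: [-0.039, 0.999, -0.002, 0.002]
ft_force: [0.9, 0.5, 0.8]
grip_width: 0.0299
```

Request:
carry_out --pt "0 0 0 0 0 0 -1" --pt "0 0 0 0 0 0 -1" --pt "0 0 0 0 0 0 -1"

```text
time: 17.4
position: [0.5333, 0.0966, 0.0551]
tool_rot: [-0.039, 0.999, -0.002, 0.002]
ft_force: [1.0, 0.5, 3.8]
grip_width: 0.0138
```

Request:
carry_out --pt "0 -15 0 0 0 0 -1" --pt "0 -32 0 0 0 0 -1" --pt "0 -50 0 0 0 0 -1" --pt "0 -68 0 0 0 0 -1" --pt "0 -86 0 0 0 0 -1" --pt "0 -104 0 0 0 0 -1" --pt "0 -120 0 0 0 0 -1" --pt "0 -128 0 0 0 0 -1"

```text
time: 18.4
position: [0.5432, -0.0322, 0.0552]
tool_rot: [-0.038, 0.999, -0.002, 0.002]
ft_force: [2.0, 1.2, -4.8]
grip_width: 0.0136
```

Request:
carry_out --pt "0 -5 0 0 0 0 -1" --pt "0 -9 0 0 0 0 -1" --pt "0 -12 0 0 0 0 -1" --pt "0 -12 0 0 0 0 -1"

```text
time: 18.9
position: [0.5441, -0.043, 0.0552]
tool_rot: [-0.038, 0.999, -0.001, 0.002]
ft_force: [1.2, 4.8, -5.5]
grip_width: 0.0136
```

```bash
python3 - <<'E'
from h import *
snap('top','t6')
c=load('t6');cv2.imwrite('pics/c9.png',cv2.resize(c['pixels'][120:240,220:490,::-1],(0,0),fx=2.96,fy=2.96,interpolation=cv2.INTER_CUBIC))
E
```

```text
(no output)
```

View pics/c9.png

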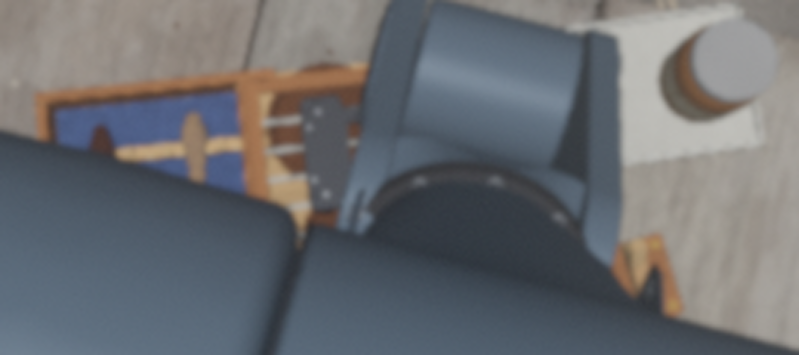

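Opened about 140 mm so far. I'll push on to the stop and watch the force.

Request:
carry_out --pt "0 -3 0 0 0 0 -1" --pt "0 -5 0 0 0 0 -1" --pt "0 -7 0 0 0 0 -1" --pt "0 -7 0 0 0 0 -1"

```text
time: 19.45
position: [0.5439, -0.0432, 0.0551]
tool_rot: [-0.036, 0.999, 0.004, 0.002]
ft_force: [5.6, 24.7, -2.6]
grip_width: 0.0135
```

Request:
carry_out --pt "0 0 0 0 0 0 -1" --pt "0 0 0 0 0 0 -0.4" --pt "0 0 0 0 0 0 0" --pt "0 0 0 0 0 0 0" --pt "0 0 -40 0 0 0 0" --pt "0 0 -90 0 0 0 0" --pt "0 0 -130 0 0 0 0" --pt "0 0 -150 0 0 0 0"

```text
time: 20.45
position: [0.5443, -0.0452, 0.2078]
tool_rot: [-0.036, 0.999, 0.003, 0.004]
ft_force: [-0.1, 0.3, -0.1]
grip_width: 0.0434
```

```bash
python3 - <<'E'
from h import *
to(.525,.202,.2,94.6)
c=snap('scene','s6');cv2.imwrite('pics/c10.png',cv2.resize(c['pixels'][60:350,220:540,::-1],(0,0),fx=2,fy=2))
E
```

```text
shift [  1.5 247.9   9.3] rot [ 0.34  0.43 -0.47] cur jaw 94.1 pos [ 0.5443 -0.0452  0.2078] t 20.45
```

View pics/c10.png

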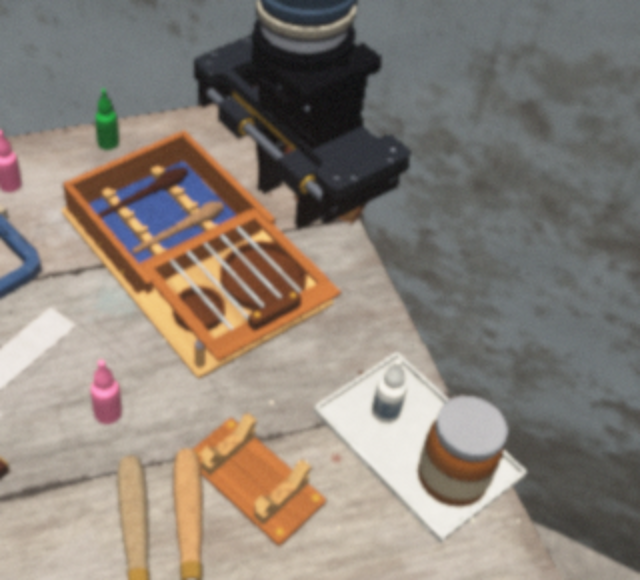

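Request:
carry_out --pt "0 45 0 0 0 0 0" --pt "0 95 0 0 0 0 0" --pt "0 145 5 0 0 0 0" --pt "0 195 5 0 0 0 0" --pt "1 235 9 0 0 0 0" --pt "1.5 248 9 0.3 0.4 -0.5 0" --pt "1.5 248 9 0.3 0.4 -0.5 0" --pt "1.5 248 9 0.3 0.4 -0.5 0"

```text
time: 21.5
position: [0.5264, 0.2005, 0.2016]
tool_rot: [-0.04, 0.999, -0.001, 0.002]
ft_force: [0.7, -0.0, 0.1]
grip_width: 0.0438
```

```bash
python3 - <<'E'
from h import *
to(.525,.202,.2,94.6)
c=snap('wrist','w7');print(proj(c,(.525,.202,.022)),proj(c,(.525+.06,.202+.005,.03)),proj(c,(.525-.06,.202-.005,.03)))
cv2.imwrite('pics/c11.png',cv2.resize(c['pixels'][60:260,180:460,::-1],(0,0),fx=2.8,fy=2.8,interpolation=cv2.INTER_CUBIC))
E
```

```text
shift [1.3 1.6 1.6] rot [-0.07  0.2  -0.04] cur jaw 94.6 pos [0.5264 0.2005 0.2016] t 21.5
(np.float64(323.54800549927484), np.float64(177.93634027123113)) (np.float64(323.66452725857596), np.float64(233.99369825436517)) (np.float64(323.4982564343566), np.float64(119.64301429874477))
```

View pics/c11.png

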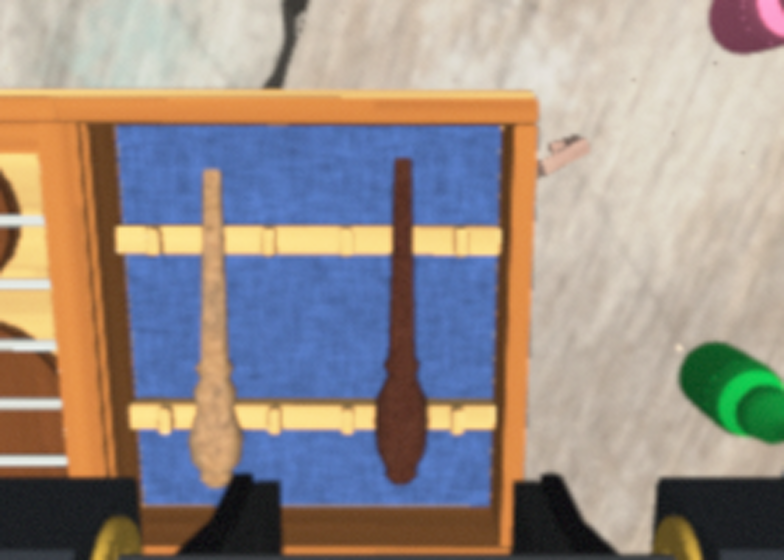

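Request:
carry_out --pt "6 1.5 0 0 0.2 0 -0.43" --pt "6.5 1.5 40 0 0.2 0 -0.43" --pt "6.5 1.5 90 0 0.2 0 -0.43" --pt "6.5 1.5 130 0 0.2 0 -0.43" --pt "6.5 1.5 130 0 0.2 0 -0.43" --pt "6.5 1.5 130 0 0.2 0 -0.43"

```text
time: 22.3
position: [0.5212, 0.2011, 0.0728]
tool_rot: [-0.039, 0.999, -0.0, 0.001]
ft_force: [0.1, 0.0, 0.5]
grip_width: 0.0246
```

```bash
python3 - <<'E'
from h import *
to(.5195,.202,.0165,94.6)
snap('wrist','w8'); snap('scene','s8')
c=load('s8'); cv2.imwrite('pics/c12.png',cv2.resize(c['pixels'][100:240,220:400,::-1],(0,0),fx=4,fy=4,interpolation=cv2.INTER_CUBIC))
E
```

```text
shift [ 1.8  1.1 56.3] rot [-0.05  0.1  -0.1 ] cur jaw 94.5 pos [0.5212 0.2011 0.0728] t 22.3
```

View pics/w8.png

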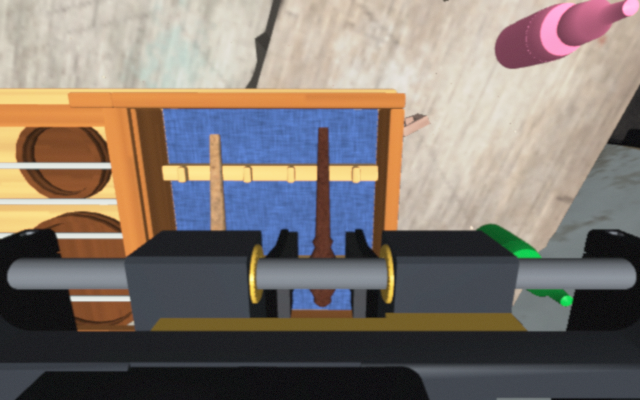

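View pics/c12.png

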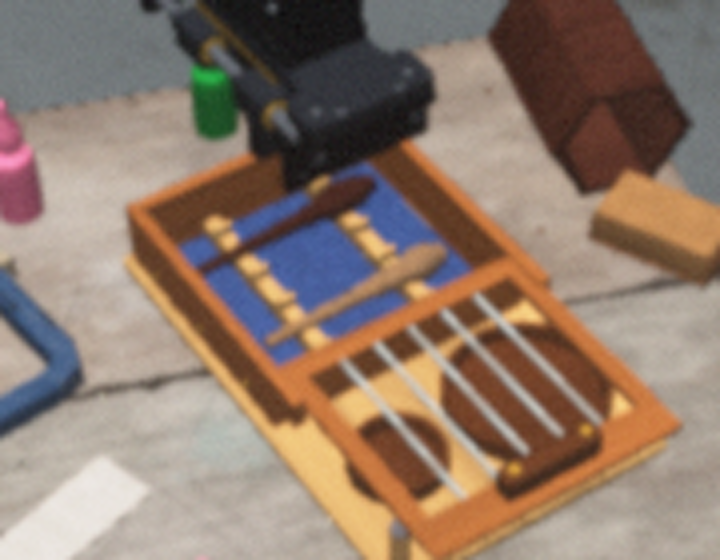

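Request:
carry_out --pt "1.5 1 25 0 0 0 -0.43" --pt "1.5 1 45 0 0 0 -0.43" --pt "1.5 1 56 0 0 0 -0.43" --pt "1.5 1 56 0 0 0 -0.43" --pt "1.5 1 56 0 0 0 -1" --pt "1.5 1 56 0 0 0 -1" --pt "1.5 1 56 0 0 0 -1" --pt "1.5 1 56 0 0 0 -1" --force 20

```text
time: 23.4
position: [0.521, 0.2024, 0.0182]
tool_rot: [-0.039, 0.999, -0.0, 0.003]
ft_force: [0.4, -0.3, 4.0]
grip_width: 0.0087
```

```bash
python3 - <<'E'
from h import *
print(robot.get_obs()['position'],robot.get_obs()['grip_width'],robot.get_obs()['ft_force'])
E
```

```text
[0.521027   0.20235017 0.0182406 ] 0.008722852539204604 [ 0.43488065 -0.26688776  4.0455502 ]
```

Request:
carry_out --pt "0 0 -10 0 0 0 -1" --pt "0 0 -25 0 0 0 -1" --pt "0 0 -60 0 0 0 -1" --pt "0 0 -100 0 0 0 -1" --pt "0 0 -140 0 0 0 -1" --pt "0 0 -160 0 0 0 -1" --pt "0 0 -160 0 0 0 -1"

```text
time: 24.28
position: [0.5213, 0.2026, 0.1808]
tool_rot: [-0.039, 0.999, 0.0, 0.005]
ft_force: [-0.2, -0.1, 0.4]
grip_width: 0.0088
```

```bash
python3 - <<'E'
from h import *
print(robot.get_obs()['grip_width'],robot.get_obs()['ft_force'])
to(.4437,-.1662,.18,14.7)
c=snap('scene','s9'); cv2.imwrite('pics/c13.png',cv2.resize(c['pixels'][60:240,220:420,::-1],(0,0),fx=3.3,fy=3.3,interpolation=cv2.INTER_CUBIC))
snap('wrist','w9')
E
```

```text
0.008785043924897854 [-0.1786329  -0.1238277   0.37655212]
shift [ 1.065e+02 -3.616e+02 -3.000e-01] rot [ 0.41  0.5  79.82] cur jaw 94.5 pos [0.5213 0.2026 0.1808] t 24.27
```

View pics/c13.png

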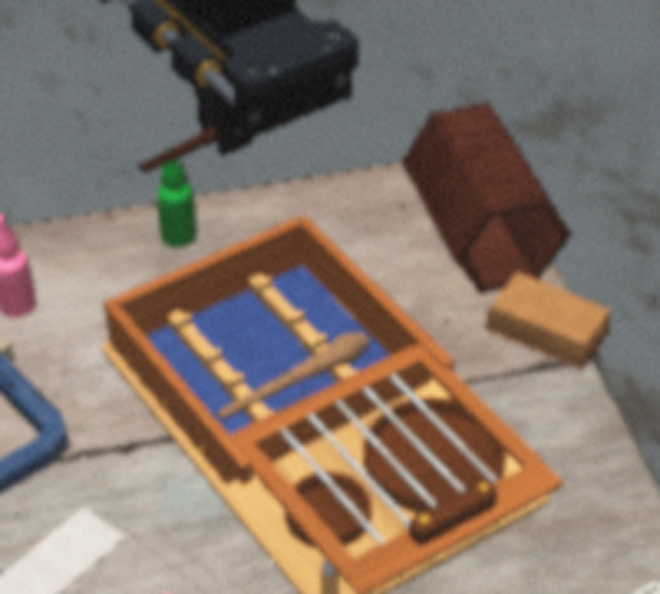

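View pics/w9.png

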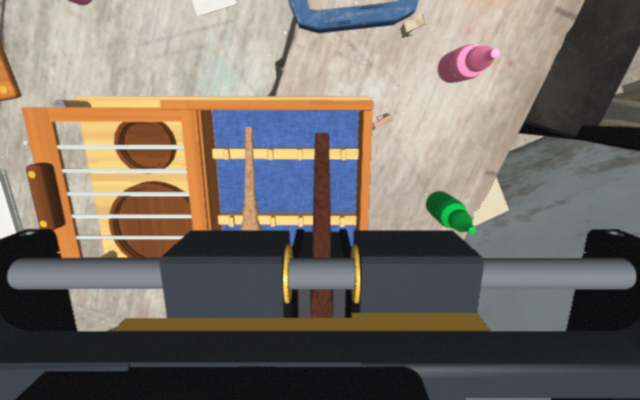

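```bash
python3 - <<'E'
from h import *
o=robot.get_obs();c=load('w9')
for z in (.185,.19,.197): p=onz(c,322,134,z); print(z,(p-o['position'])*1000)
# scene tip
s=load('s9'); u,v=220+143/3.3,60+168/3.3
# two-ray triangulation
p1,d1=ray(c,322,134);p2,d2=ray(s,u,v)
A=np.c_[d1,-d2];t=np.linalg.lstsq(A,p2-p1,rcond=None)[0];a=p1+d1*t[0];b=p2+d2*t[1];print(a,b,(a-o['position'])*1000)
E
```

```text
0.185 [-58.27935648  -4.65493222   6.82895239]
0.19 [-58.62357605  -4.68776753  11.82895239]
0.197 [-59.10548343  -4.73373697  18.82895239]
[0.46138075 0.19761259 0.18378447] [0.46288478 0.19711665 0.18388476] [-58.19567483  -4.64694977   5.61342514]
```

Request:
carry_out --pt "13 -45 0 0 0 10 -1" --pt "26 -90 0 0 0 20 -1" --pt "40 -135 0 0 0 30 -1" --pt "53 -181 0 0 0 40 -1" --pt "66 -226 0 0 0 50 -1" --pt "80 -271 0 0 0 60 -1" --pt "93 -316 0 0 0 70 -1" --pt "106 -360 0 0 0 80 -1"

```text
time: 25.38
position: [0.441, -0.1659, 0.1766]
tool_rot: [0.614, 0.789, 0.001, 0.0]
ft_force: [1.0, 0.6, 0.1]
grip_width: 0.0088
```

```bash
python3 - <<'E'
from h import *
to(.4431,-.1638,.15,14.7)
E
```

```text
shift [ 1.5  2.5 26.6] rot [ 0.15 -0.05 -0.53] cur jaw 14.2 pos [ 0.441  -0.1659  0.1766] t 25.38
```

Request:
carry_out --pt "1.5 2.5 26 0 0 -0.5 -1" --pt "1.5 2.5 26 0 0 -0.5 -1" --pt "1.5 2.5 26 0 0 -0.5 -1"

```text
time: 25.75
position: [0.4427, -0.1631, 0.1503]
tool_rot: [0.611, 0.792, 0.001, -0.0]
ft_force: [0.4, -0.1, -0.5]
grip_width: 0.0085
```

```bash
python3 - <<'E'
from h import *
to(.4431,-.1638,.08,14.7)
c=snap('wrist','w10'); cs=snap('scene','s10'); cv2.imwrite('pics/c14.png',cv2.resize(cs['pixels'][200:360,260:460,::-1],(0,0),fx=3.5,fy=3.5,interpolation=cv2.INTER_CUBIC))
T=np.radians(14.7);X=np.array([np.cos(T),np.sin(T),0]);Y=np.array([-np.sin(T),np.cos(T),0]);C=np.array([.4437,-.1662,0])
for n,p in dict(corner1=C+.032*X+.062*Y+[0,0,.01],corner2=C-.032*X+.062*Y+[0,0,.01],notch=C+.034*Y+[0,0,.026]).items(): print(n,proj(c,p))
E
```

```text
shift [-0.9  0.1 70.3] rot [ 0.08 -0.13  0.01] cur jaw 14.7 pos [ 0.4427 -0.1631  0.1503] t 25.75
corner1 (np.float64(355.6954558079418), np.float64(124.7944214408456))
corner2 (np.float64(284.5852129278104), np.float64(124.76667896270332))
notch (np.float64(320.13989428209106), np.float64(158.2190677549449))
```

View pics/w10.png

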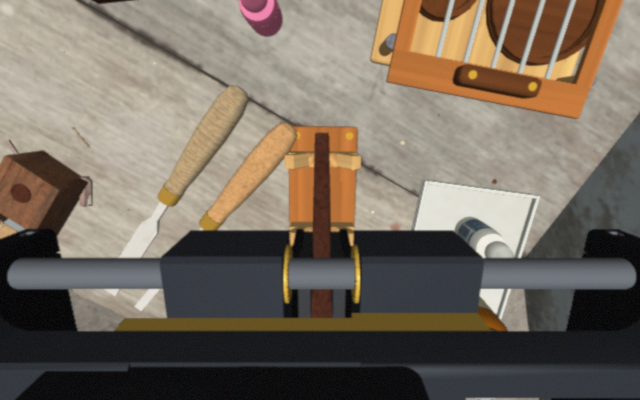

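View pics/c14.png

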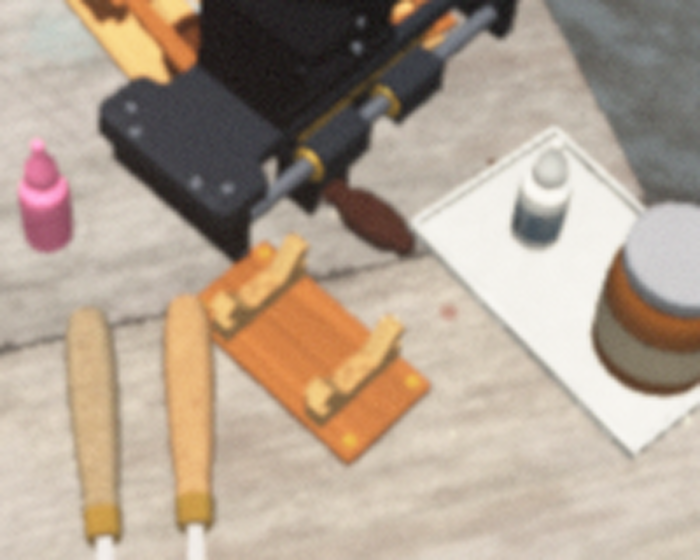

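Request:
carry_out --pt "-1 1.3 40 0 0 0 -1" --pt "-1 1.3 75 0 0 0 -1" --pt "-1 1.3 100 0 0 0 -1" --pt "-1 1.3 112 0 0 0 -1" --pt "-1 1.3 120 0 0 0 -1" --pt "-1 1.3 124 0 0 0 -1" --pt "-1 1.3 124 0 0 0 -1"

```text
time: 26.72
position: [0.4455, -0.1639, 0.0274]
tool_rot: [0.61, 0.792, 0.001, 0.001]
ft_force: [-0.8, -1.0, 0.6]
grip_width: 0.0088
```

```bash
python3 - <<'E'
from h import *
o=robot.get_obs();print(o['position'],o['ft_force'],o['grip_width'])
c=snap('scene','s11'); cv2.imwrite('pics/c15.png',cv2.resize(c['pixels'][200:360,260:460,::-1],(0,0),fx=3.5,fy=3.5,interpolation=cv2.INTER_CUBIC))
E
```

```text
[ 0.44552865 -0.16393171  0.02736492] [-0.81090202 -1.00698354  0.62316535] 0.008781042697857675
```

View pics/c15.png

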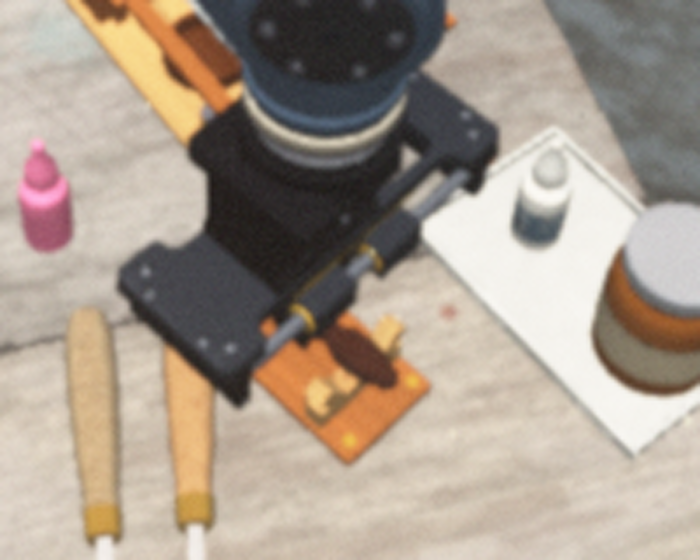

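Request:
carry_out --pt "0 -0.8 2 0 0 0 -1" --pt "0 -0.8 4 0 0 0 -1" --pt "0 -0.8 5 0 0 0 -1" --pt "0 -0.8 5.5 0 0 0 -1" --pt "0 -0.8 5.5 0 0 0 -1"

```text
time: 27.4
position: [0.4448, -0.1642, 0.0222]
tool_rot: [0.61, 0.792, 0.001, 0.001]
ft_force: [-0.9, 0.4, 4.1]
grip_width: 0.0085
```

Request:
carry_out --pt "0 -0.5 5 0 0 0 -0.6" --pt "0 0 0 0 0 0 -0.5" --pt "0 0 0 0 0 0 -0.4" --pt "0 0 0 0 0 0 -0.4" --pt "0 0 -40 0 0 0 -0.4" --pt "0 0 -80 0 0 0 -0.4" --pt "0 0 -120 0 0 0 0" --pt "0 0 -140 0 0 0 0"

```text
time: 28.4
position: [0.4449, -0.1647, 0.1643]
tool_rot: [0.61, 0.792, 0.001, 0.003]
ft_force: [-0.5, -0.3, 0.3]
grip_width: 0.0383
```

```bash
python3 - <<'E'
from h import *
to(.544,-.0435,.2,94.6)
c=snap('wrist','w12'); cv2.imwrite('pics/c16.png',cv2.resize(c['pixels'][60:330,180:460,::-1],(0,0),fx=2.2,fy=2.2))
E
```

```text
shift [ 91.8 126.9 -35.2] rot [  0.17   0.37 -79.84] cur jaw 14.8 pos [ 0.4449 -0.1647  0.1643] t 28.4
```

View pics/c16.png

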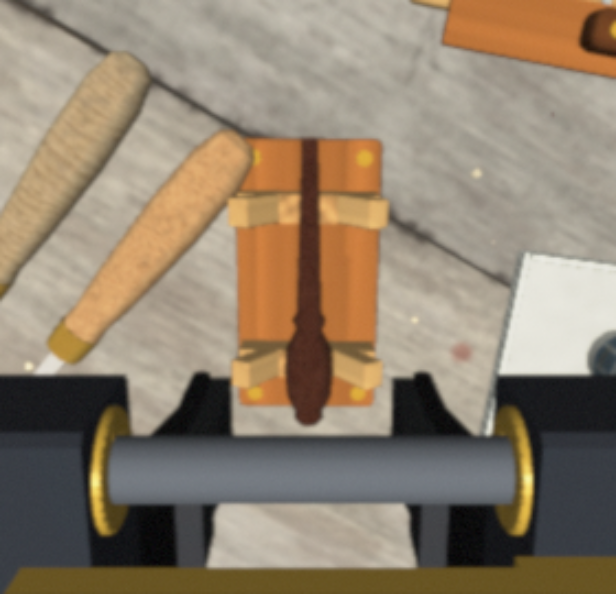

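```bash
python3 - <<'E'
from h import *
c=load('w12')
px=lambda u,v:(180+u/2.2,60+v/2.2)
T=np.radians(14.7);Y=np.array([-np.sin(T),np.cos(T)]);X=np.array([np.cos(T),np.sin(T)]);C=np.array([.4437,-.1662])
for n,(u,v),z in [('tip',(310,139),.034),('headend',(308,423),.035),('footTop',(314,140),.01),('footBot',(306,405),.01),('bearTop L',(230,202),.041),('bearTop R',(387,202),.041)]:
    p=onz(c,*px(u,v),z)[:2]-C; print(n,'x',round(p@X*1000,1),'y',round(p@Y*1000,1))
s=snap('scene','s12'); cv2.imwrite('pics/c17.png',cv2.resize(s['pixels'][200:360,260:460,::-1],(0,0),fx=3.5,fy=3.5,interpolation=cv2.INTER_CUBIC))
E
```

```text
tip x 3.0 y 61.0
headend x 2.2 y -59.9
footTop x 4.8 y 59.8
footBot x 1.3 y -61.9
bearTop L x -28.5 y 37.0
bearTop R x 33.3 y 37.1
```

View pics/c17.png

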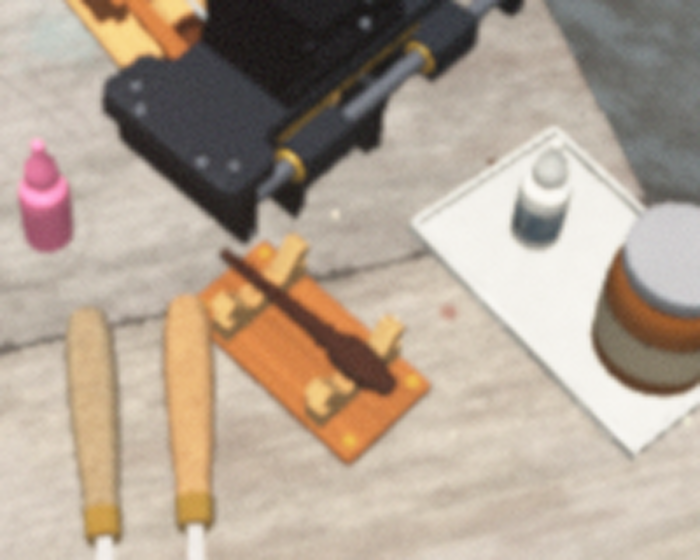

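Request:
carry_out --pt "5 5 -36 0 0 -10 0" --pt "20 30 -36 0 0 -20 0" --pt "35 50 -36 0 0 -30 0" --pt "50 70 -36 0 0 -40 0" --pt "65 90 -36 0 0 -50 0" --pt "80 110 -36 0 0 -60 0" --pt "92 127 -36 0 0 -70 0" --pt "92 127 -36 0 0 -80 0"

```text
time: 29.5
position: [0.5447, -0.0423, 0.1991]
tool_rot: [-0.045, 0.999, -0.001, 0.003]
ft_force: [-0.4, 0.6, 1.0]
grip_width: 0.0435
```

```bash
python3 - <<'E'
from h import *
to(.544,-.0435,.055,94.5)
c=snap('wrist','w13'); print(proj(c,(.544,-.0435,.067)))
E
```

```text
shift [  1.7  -0.8 144.1] rot [-0.12  0.35  0.7 ] cur jaw 95.2 pos [ 0.5447 -0.0423  0.1991] t 29.5
(np.float64(321.0105464130326), np.float64(188.12830077952358))
```

View pics/w13.png

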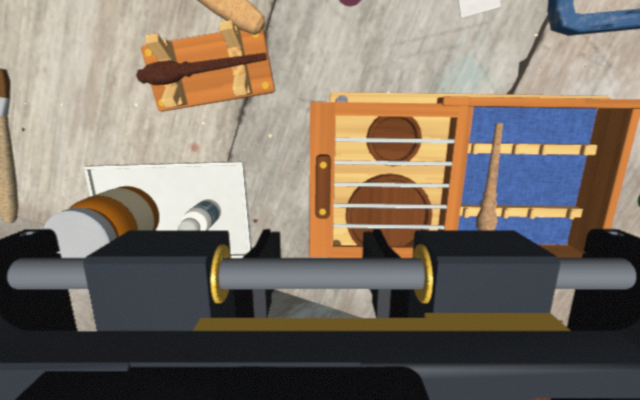

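Request:
carry_out --pt "2 -0.5 50 0 0.3 0.7 0" --pt "2 -0.5 100 0 0.3 0.7 0" --pt "2 -0.5 130 0 0.3 0.7 0" --pt "2 -0.5 144 0 0.3 0.7 0" --pt "2 -0.5 144 0 0.3 0.7 0" --pt "2 -0.5 144 0 0.3 0.7 -1" --pt "2 -0.5 144 0 0.3 0.7 -1" --pt "2 -0.5 144 0 0.3 0.7 -1" --force 25

```text
time: 30.55
position: [0.5437, -0.0439, 0.056]
tool_rot: [-0.041, 0.999, -0.001, 0.001]
ft_force: [0.6, 0.2, 1.5]
grip_width: 0.0211
```

Request:
carry_out --pt "0 0 0 0 0 0 -1" --pt "0 0 0 0 0 0 -1" --pt "0 0 0 0 0 0 -1"

```text
time: 30.92
position: [0.5435, -0.043, 0.0562]
tool_rot: [-0.041, 0.999, -0.001, 0.001]
ft_force: [0.5, 4.9, 2.1]
grip_width: 0.0134
```

Request:
carry_out --pt "0 15 0 0 0 0 -1" --pt "0 32 0 0 0 0 -1" --pt "0 50 0 0 0 0 -1" --pt "0 68 0 0 0 0 -1" --pt "0 86 0 0 0 0 -1" --pt "0 104 0 0 0 0 -1" --pt "0 122 0 0 0 0 -1" --pt "0 133 0 0 0 0 -1"

```text
time: 31.92
position: [0.5332, 0.0909, 0.0562]
tool_rot: [-0.041, 0.999, -0.001, 0.002]
ft_force: [1.6, -1.5, 2.5]
grip_width: 0.0141
```

```bash
python3 - <<'E'
from h import *
to(.5329,.1013,.055,94.5)
E
```

```text
shift [-0.6 10.4  1.2] rot [-0.11  0.18  0.19] cur jaw 94.7 pos [0.5332 0.0909 0.0562] t 31.93
```

Request:
carry_out --pt "0 4 0 0 0 0 -1" --pt "0 8 0 0 0 0 -1" --pt "0 11 0 0 0 0 -1" --pt "0 14 0 0 0 0 -1" --pt "0 15 0 0 0 0 -1" --pt "0 15 0 0 0 0 -1"

```text
time: 32.67
position: [0.5324, 0.1018, 0.0562]
tool_rot: [-0.042, 0.999, -0.004, 0.001]
ft_force: [0.9, -15.7, 2.0]
grip_width: 0.0135
```

Request:
carry_out --pt "0 0 0 0 0 0 -0.4" --pt "0 0 0 0 0 0 0" --pt "0 0 0 0 0 0 0" --pt "0 0 0 0 0 0 0" --pt "0 0 -40 0 0 0 0" --pt "0 0 -90 0 0 0 0" --pt "0 0 -130 0 0 0 0.5" --pt "0 0 -160 0 0 0 1"

```text
time: 33.67
position: [0.5321, 0.1034, 0.2182]
tool_rot: [-0.042, 0.999, -0.004, 0.002]
ft_force: [-0.5, -0.6, -0.7]
grip_width: 0.0566
```

```bash
python3 - <<'E'
from h import *
to(.606,-.2548,.22,6.8)
c=snap('wrist','w14'); print(proj(c,(.5325,.1013,.067)))
E
```

```text
shift [ -43.4 -363.2    1.1] rot [-0.14  0.53 88.04] cur jaw 94.8 pos [0.5321 0.1034 0.2182] t 33.67
(np.float64(320.8626159119189), np.float64(184.99856853109813))
```

View pics/w14.png

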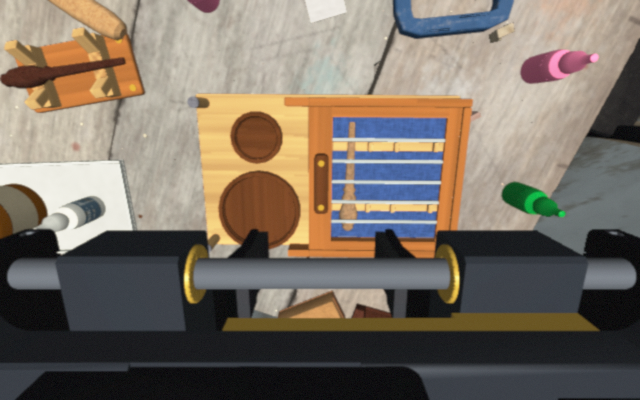

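Request:
carry_out --pt "-5 -45 0 0 0 10 1" --pt "-11 -91 0 0 0 21 1" --pt "-16 -136 0 0 0 31 1" --pt "-22 -182 0 0 0 42 1" --pt "-27 -227 0 0 0 52 1" --pt "-33 -273 0 0 0 63 1" --pt "-38 -318 0 0 0 73 1" --pt "-43 -363 0 0 0 83 1"

```text
time: 34.72
position: [0.6078, -0.2554, 0.2242]
tool_rot: [0.632, 0.775, 0.001, 0.006]
ft_force: [-0.2, 0.7, 0.1]
grip_width: 0.0868
```

```bash
python3 - <<'E'
from h import *
to(.606,-.2548,.14,6.8)
E
```

```text
shift [ 1.7 -2.4 84.2] rot [0.56 0.45 4.74] cur jaw 11.5 pos [ 0.6078 -0.2554  0.2242] t 34.73
```

Request:
carry_out --pt "1.5 -2 0 0.4 0.4 4.7 1" --pt "1.5 -2 40 0.4 0.4 4.7 1" --pt "1.5 -2 84 0.4 0.4 4.7 1" --pt "1.5 -2 84 0.4 0.4 4.7 1" --pt "1.5 -2 84 0.4 0.4 4.7 1"

```text
time: 35.35
position: [0.6072, -0.2551, 0.1411]
tool_rot: [0.664, 0.748, 0.001, 0.002]
ft_force: [-0.4, -0.5, 1.5]
grip_width: 0.0872
```

```bash
python3 - <<'E'
from h import *
to(.606,-.2548,.0365,6.8)
c=snap('wrist','w15'); print(proj(c,(.606,-.2548,.093)))
E
```

```text
shift [  0.6  -1.6 104.6] rot [0.23 0.09 0.06] cur jaw 6.9 pos [ 0.6072 -0.2551  0.1411] t 35.35
(np.float64(317.68279520898557), np.float64(218.18445094148797))
```

View pics/w15.png

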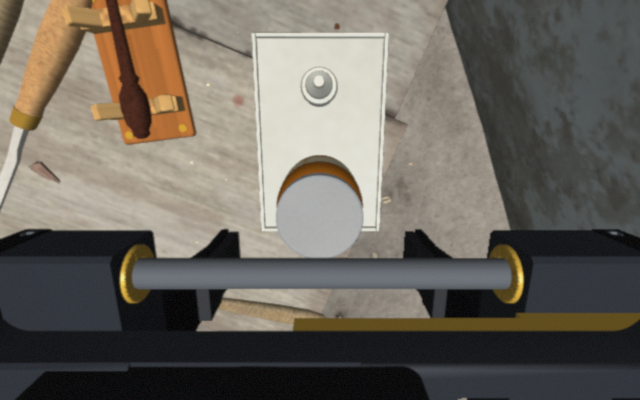

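Request:
carry_out --pt "0.5 -1 40 0.2 0 0 1" --pt "0.5 -1.5 75 0.2 0 0 1" --pt "0.5 -1.5 97 0.2 0 0 1" --pt "0.5 -1.5 104 0.2 0 0 1" --pt "0.5 -1.5 104 0.2 0 0 1" --pt "0.5 -1.5 104 0.2 0 0 0.4" --pt "0.5 -1.5 104 0.2 0 0 -1" --pt "0.5 -1.5 104 0.2 0 0 -1" --force 25

```text
time: 36.4
position: [0.6067, -0.2555, 0.0387]
tool_rot: [0.663, 0.748, -0.0, 0.002]
ft_force: [-0.8, -0.7, 7.6]
grip_width: 0.0649
```

Request:
carry_out --pt "0 0 0 0 0 0 -1" --pt "0 0 0 0 0 0 -1" --pt "0 0 0 0 0 0 -1"

```text
time: 36.78
position: [0.6068, -0.2555, 0.0387]
tool_rot: [0.663, 0.748, -0.0, 0.002]
ft_force: [-0.2, -0.4, 0.5]
grip_width: 0.0649
```

Request:
carry_out --pt "0 0 -15 0 0 0 -1" --pt "0 0 -50 0 0 0 -1" --pt "0 0 -100 0 0 0 -1" --pt "0 0 -145 0 0 0 -1" --pt "0 0 -160 0 0 0 -1" --pt "0 0 -160 0 0 0 -1"

```text
time: 37.52
position: [0.6064, -0.255, 0.1993]
tool_rot: [0.663, 0.748, -0.0, 0.003]
ft_force: [-0.3, -0.2, -4.1]
grip_width: 0.0648
```

```bash
python3 - <<'E'
from h import *
to(.580,.0333,.19,4.6); print(robot.get_obs()['ft_force'],robot.get_obs()['grip_width'])
E
```

```text
shift [289.4   8.3   8.1] rot [0.18 0.24 2.28] cur jaw 6.9 pos [ 0.6064 -0.255   0.1993] t 37.52
[-0.30598006 -0.17309272 -4.11688082] 0.06483960394991235
```

Request:
carry_out --pt "30 1 0 0 0 0.5 -1" --pt "80 2 0 0 0 1 -1" --pt "130 4 0 0 0 1.5 -1" --pt "180 5 0 0 0 2 -1" --pt "230 7 0 0 0 2.2 -1" --pt "275 8 0 0 0 2.2 -1" --pt "289 8.3 0 0 0 2.2 -1" --pt "289 8.3 0 0 0 2.2 -1"

```text
time: 38.52
position: [0.5789, 0.0336, 0.1964]
tool_rot: [0.677, 0.736, -0.001, 0.001]
ft_force: [0.3, 0.1, -3.2]
grip_width: 0.0646
```

```bash
python3 - <<'E'
from h import *
to(.580,.0333,.056,4.6)
c=snap('wrist','w16'); print([proj(c,(.579,.033+d,.023)) for d in (.047,)],[proj(c,(.579+d,.033,.023)) for d in (-.047,.047)])
E
```

```text
shift [  0.2   1.1 140.4] rot [-0.01  0.22  0.19] cur jaw 4.8 pos [0.5789 0.0336 0.1964] t 38.52
[(np.float64(324.130253971053), np.float64(135.55491905365966))] [(np.float64(275.20989697414143), np.float64(177.4909390704912)), (np.float64(365.02758667331864), np.float64(184.8763367534818))]
```

View pics/w16.png

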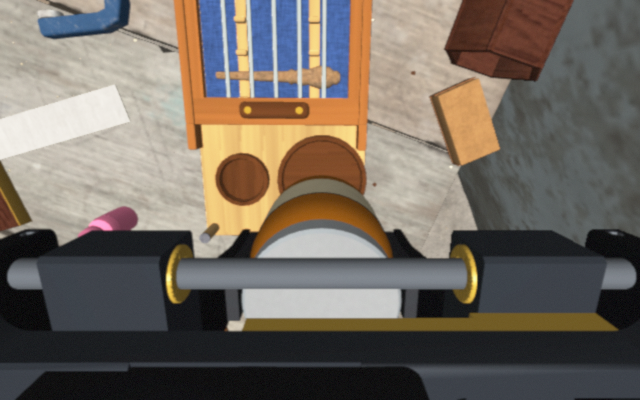

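Request:
carry_out --pt "0 1.5 40 0 0.2 0 -1" --pt "0 1.5 80 0 0.2 0 -1" --pt "0 1.5 115 0 0.2 0 -1" --pt "0 1.5 132 0 0.2 0 -1" --pt "0 1.5 140 0 0.2 0 -1" --pt "0 1.5 143 0 0.2 0 -1" --pt "0 1.5 145 0 0.2 0 -1" --pt "0 1.5 145 0 0.2 0 -1"

```text
time: 39.58
position: [0.5818, 0.0319, 0.0526]
tool_rot: [0.677, 0.736, 0.0, 0.001]
ft_force: [0.2, 0.6, -3.8]
grip_width: 0.0649
```

Request:
carry_out --pt "1 -1 1 0 0 0 -1" --pt "1 -1 2 0 0 0 -1" --pt "1 -1 3 0 0 0 -1" --pt "1 -1 4 0 0 0 -1" --pt "1 -1 4 0 0 0 -1"

```text
time: 40.2
position: [0.5808, 0.033, 0.0497]
tool_rot: [0.677, 0.736, 0.001, 0.001]
ft_force: [-1.9, 0.1, 4.1]
grip_width: 0.065
```

Landed at the expected height (TCP 0.0497). I'll release it.

Request:
carry_out --pt "0 0 0 0 0 0 0.7" --pt "0 0 0 0 0 0 1" --pt "0 0 0 0 0 0 1" --pt "0 0 0 0 0 0 1" --pt "0 0 -40 0 0 0 1" --pt "0 0 -90 0 0 0 1" --pt "0 0 -140 0 0 0 1" --pt "0 0 -165 0 0 0 1"

```text
time: 41.2
position: [0.5816, 0.0331, 0.2178]
tool_rot: [0.677, 0.736, 0.002, 0.003]
ft_force: [0.9, -0.2, -0.2]
grip_width: 0.0869
```

```bash
python3 - <<'E'
from h import *
to(.5956,-.1662,.2,94.6)
c=snap('scene','s13');cv2.imwrite('pics/c18.png',cv2.resize(c['pixels'][60:350,220:540,::-1],(0,0),fx=2,fy=2))
E
```

```text
shift [-199.7   -2.6   18.2] rot [  0.24   0.44 -89.86] cur jaw 4.7 pos [0.5816 0.0331 0.2178] t 41.2
```

View pics/c18.png

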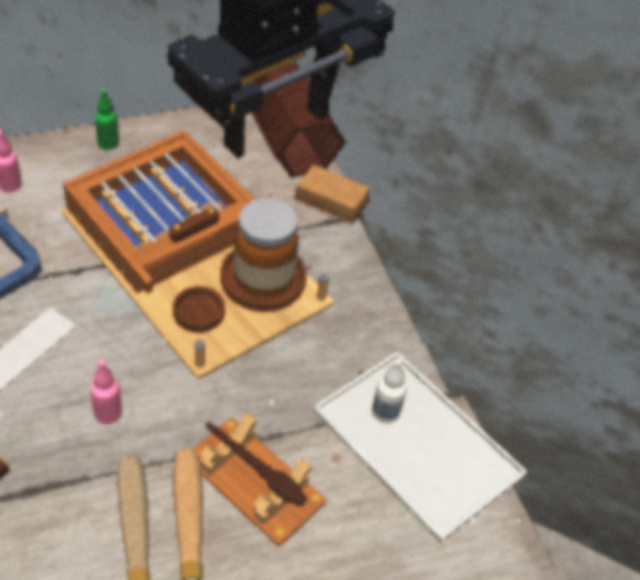

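Jar upright in its stand, lid shut, peg in the cradle. Now the bottle.

Request:
carry_out --pt "-25 0 0 0 0 -10 0.2" --pt "-50 0 0 0 0 -20.5 0.2" --pt "-80 0 0 0 0 -31 0.2" --pt "-110 -1 5 0 0 -41.5 0.2" --pt "-140 -2 10 0 0 -52 0.2" --pt "-170 -2 15 0 0 -62.5 0.2" --pt "-200 -2.5 18 0 0 -73 0.2" --pt "-200 -2.5 18 0 0 -83.5 0.2"

```text
time: 42.25
position: [0.597, -0.169, 0.2014]
tool_rot: [0.014, 1.0, -0.001, 0.006]
ft_force: [-0.2, -0.4, 0.0]
grip_width: 0.0524
```

```bash
python3 - <<'E'
from h import *
to(.5956,-.1662,.13,94.6)
E
```

```text
shift [ 2.2  2.9 71.4] rot [-0.15  0.63 -6.18] cur jaw 88.4 pos [ 0.597  -0.169   0.2014] t 42.25
```

Request:
carry_out --pt "2 3 0 0 0.6 -6.2 0.2" --pt "2 3 40 0 0.6 -6.2 0.2" --pt "2 3 72 0 0.6 -6.2 0.2" --pt "2 3 72 0 0.6 -6.2 0.2" --pt "2 3 72 0 0.6 -6.2 0.2"

```text
time: 42.88
position: [0.5963, -0.1664, 0.1299]
tool_rot: [-0.04, 0.999, -0.002, 0.001]
ft_force: [0.7, -0.2, -0.2]
grip_width: 0.0523
```

```bash
python3 - <<'E'
from h import *
to(.5956,-.1662,.029,94.6)
c=snap('wrist','w17'); print(proj(c,(.5956,-.1662,.089)))
E
```

```text
shift [  0.8   0.5 100.9] rot [-0.18  0.06  0.02] cur jaw 94.6 pos [ 0.5963 -0.1664  0.1299] t 42.88
(np.float64(322.58936366355096), np.float64(220.60686091669362))
```

View pics/w17.png

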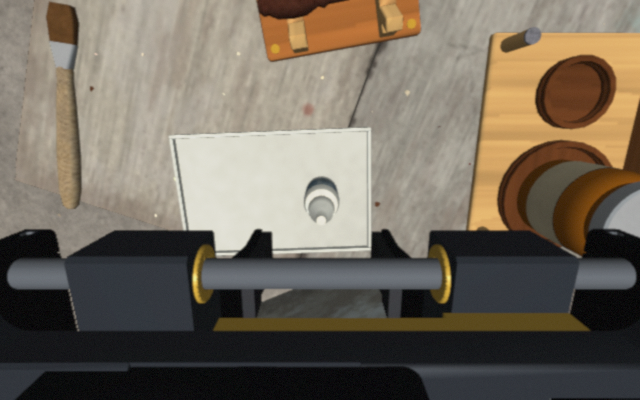

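Bottle tip at (321,221) matches the predicted (322.6,220.6). I'll descend and grip.

Request:
carry_out --pt "0.8 0.5 40 0 0 0 0.2" --pt "0.8 0.5 75 0 0 0 0.2" --pt "0.8 0.5 94 0 0 0 0.2" --pt "0.8 0.5 101 0 0 0 0.2" --pt "0.8 0.5 101 0 0 0 0.2" --pt "0.8 0.5 101 0 0 0 -1" --pt "0.8 0.5 101 0 0 0 -1" --pt "0.8 0.5 101 0 0 0 -1" --force 10

```text
time: 43.92
position: [0.5965, -0.1666, 0.0302]
tool_rot: [-0.04, 0.999, -0.002, 0.002]
ft_force: [-0.6, -0.7, 1.2]
grip_width: 0.0301
```

Request:
carry_out --pt "0 0 0 0 0 0 -1" --pt "0 0 0 0 0 0 -1" --pt "0 0 0 0 0 0 -1"

```text
time: 44.3
position: [0.5965, -0.1666, 0.0301]
tool_rot: [-0.04, 0.999, -0.002, 0.002]
ft_force: [0.2, -0.2, 0.3]
grip_width: 0.0274
```

Request:
carry_out --pt "0 0 -15 0 0 0 -1" --pt "0 0 -50 0 0 0 -1" --pt "0 0 -100 0 0 0 -1" --pt "0 0 -145 0 0 0 -1" --pt "0 0 -170 0 0 0 -1" --pt "0 0 -170 0 0 0 -1"

```text
time: 45.05
position: [0.5974, -0.1665, 0.2035]
tool_rot: [-0.04, 0.999, -0.004, 0.005]
ft_force: [-0.1, 0.3, -0.8]
grip_width: 0.0273
```

```bash
python3 - <<'E'
from h import *
to(.4947,.0272,.2,94.6)
E
```

```text
shift [ 86.7 201.4   1.2] rot [-0.44  0.52  0.03] cur jaw 94.6 pos [ 0.5974 -0.1665  0.2035] t 45.05
```

Request:
carry_out --pt "20 47 0 0 0 0 -1" --pt "42 98 0 0 0 0 -1" --pt "64 149 0 0 0 0 -1" --pt "82 190 0 -0.4 0.4 0 -1" --pt "87 201.5 0 -0.4 0.4 0 -1" --pt "87 201.5 0 -0.4 0.4 0 -1" --pt "87 201.5 0 -0.4 0.4 0 -1" --pt "87 201.5 60 -0.4 0.4 0 -1"

```text
time: 46.05
position: [0.5012, 0.0247, 0.144]
tool_rot: [-0.04, 0.999, -0.002, 0.008]
ft_force: [0.9, 0.0, -1.1]
grip_width: 0.0279
```

```bash
python3 - <<'E'
from h import *
to(.4947,.0272,.06,94.6)
c=snap('wrist','w18'); print(proj(c,(.4945,.027,.023)))
E
```

```text
shift [ 7.7  3.5 83.9] rot [-0.27  0.93 -0.05] cur jaw 94.5 pos [0.5012 0.0247 0.144 ] t 46.05
(np.float64(325.8249334040072), np.float64(183.42070134639494))
```

View pics/w18.png

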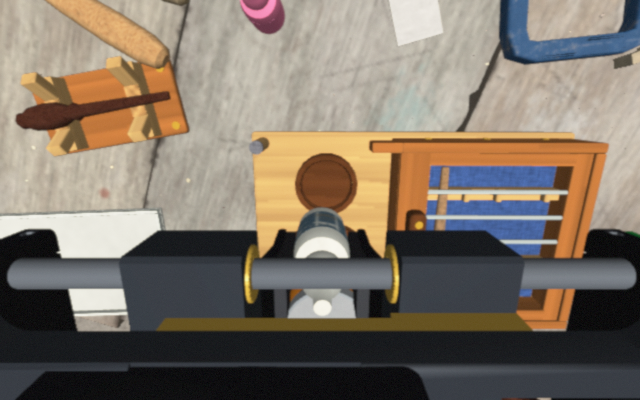

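Request:
carry_out --pt "8 3.5 20 -0.3 0.9 0 -1" --pt "8 3.5 50 -0.3 0.9 0 -1" --pt "8 3.5 75 -0.3 0.9 0 -1" --pt "8 3.5 84 -0.3 0.9 0 -1" --pt "8 3.5 84 -0.3 0.9 0 -1"

```text
time: 46.72
position: [0.4851, 0.028, 0.0503]
tool_rot: [-0.039, 0.999, 0.003, -0.011]
ft_force: [-0.0, -0.1, -0.8]
grip_width: 0.0276
```

```bash
python3 - <<'E'
from h import *
to(.4947,.0272,.0425,94.6)
E
```

```text
shift [-9.7 -1.5  7.6] rot [ 0.36 -1.25 -0.14] cur jaw 94.5 pos [0.4851 0.028  0.0503] t 46.73
```

Request:
carry_out --pt "-3 -1 -8 0.3 -1.2 0 -1" --pt "-9.7 -1.5 -8 0.3 -1.2 0 -1" --pt "-9.7 -1.5 -8 0.3 -1.2 0 -1" --pt "-9.7 -1.5 -8 0.3 -1.2 0 -1"

```text
time: 47.22
position: [0.4952, 0.0272, 0.0583]
tool_rot: [-0.039, 0.999, 0.0, -0.0]
ft_force: [0.3, -0.2, -0.2]
grip_width: 0.0274
```

```bash
python3 - <<'E'
from h import *
to(.4947,.0272,.0425,94.6)
c=snap('wrist','w19')
E
```

```text
shift [ 0.5 -0.  15.8] rot [ 0.05 -0.04 -0.14] cur jaw 94.5 pos [0.4952 0.0272 0.0583] t 47.23
```

View pics/w19.png

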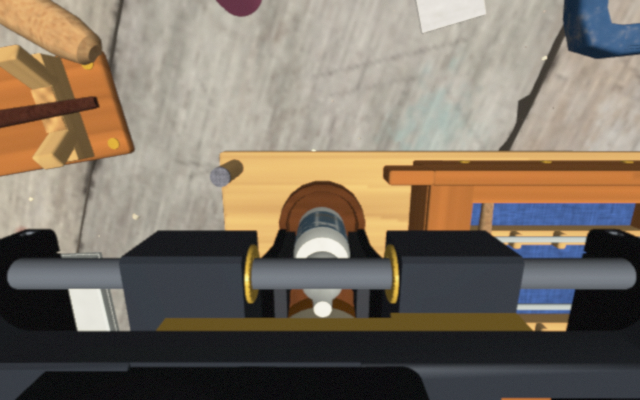

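Centred and level now. I'll lower it.

Request:
carry_out --pt "0.5 0 6 0 0 0 -1" --pt "0.5 0 11 0 0 0 -1" --pt "0.5 0 15 0 0 0 -1" --pt "0.5 0 17 0 0 0 -1" --pt "0.5 0 17.5 0 0 0 -1" --pt "0.5 0 17.5 0 0 0 -1"

```text
time: 48.02
position: [0.4941, 0.0272, 0.0409]
tool_rot: [-0.039, 0.999, 0.001, -0.001]
ft_force: [-1.2, -1.2, 4.0]
grip_width: 0.0273
```

Contact at the expected height. Before releasing I let it settle, then I open and lift.

Request:
carry_out --pt "0 0 0 0 0 0 -0.25" --pt "0 0 0 0 0 0 -0.1" --pt "0 0 0 0 0 0 0.1" --pt "0 0 -10 0 0 0 0.1" --pt "0 0 -50 0 0 0 0.1" --pt "0 0 -100 0 0 0 0.1" --pt "0 0 -150 0 0 0 0.1" --pt "0 0 -180 0 0 0 0.1"

```text
time: 49.02
position: [0.4952, 0.027, 0.2242]
tool_rot: [-0.039, 0.999, 0.0, 0.001]
ft_force: [0.4, -0.0, -0.4]
grip_width: 0.0477
```

Request:
carry_out --pt "60 0 -60 0 0 0 0.1" --pt "60 0 -60 0 0 0 0.1" --pt "60 0 -60 0 0 0 0.1" --pt "60 0 -60 0 0 0 0.1"

```text
time: 49.52
position: [0.4356, 0.0223, 0.2837]
tool_rot: [-0.039, 0.999, 0.0, 0.001]
ft_force: [-0.3, 0.7, 0.4]
grip_width: 0.0478
```

```bash
python3 - <<'E'
from h import *
c=snap('scene','s20');cv2.imwrite('pics/c20.png',cv2.resize(c['pixels'][60:350,220:540,::-1],(0,0),fx=2,fy=2))
snap('wrist','w20'); print(robot.get_obs()['time'],robot.get_obs()['position'])
E
```

```text
49.625 [0.43549056 0.02234706 0.28311264]
```

View pics/c20.png

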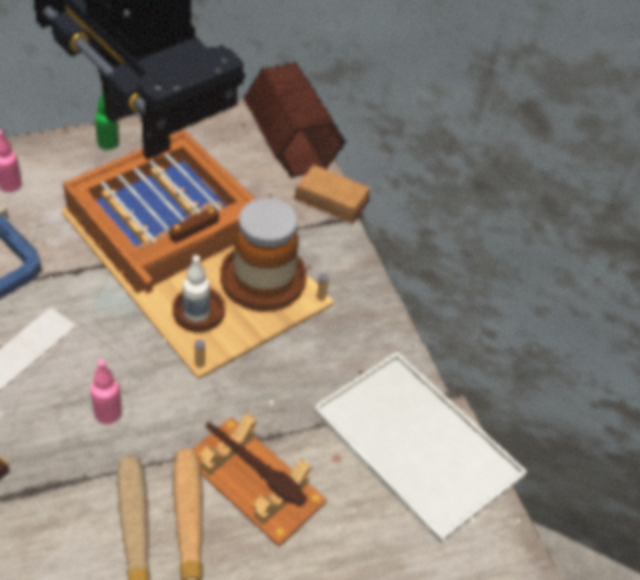

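View pics/w20.png

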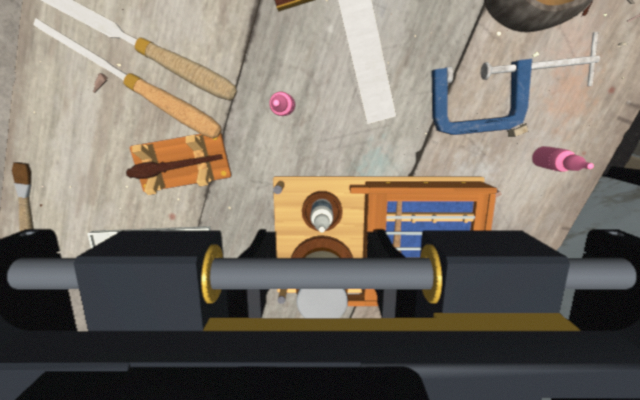

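```bash
python3 -c "
from rig import robot
print(robot.hand_in())"
```

```text
the job is handed in; nothing more can be done
None
```

The job is done and handed in at about 49.6 s of the 138 s allowed. No verdict was reported back.

**What I did, in order:**
1. Stood the bottle and then the jar upright in the drip tray.
2. Slid the lid open until it hit its stop, at about 25 N.
3. Laid the dark peg in both notches of the cradle, leaving the pale peg where it was.
4. Slid the lid shut until it hit its stop, at about 16 N. It travelled about 145 mm.
5. Put the jar and then the bottle back in their own stands.

**Last checks:**
- **Jar and bottle:** the pictures show both upright in their stands.
- **Dark peg:** it lies in both notches. Its middle is about 2 mm from the cradle's middle.
- **Lid and pale peg:** the lid is shut and the pale peg has not moved. I checked the lid's closed position by camera right after releasing it.
- **Robot:** the arm is clear and touching nothing.

**What disagreed:**
- **Cameras:** the top and wrist cameras differed by 2–3 mm along x. I aimed between them.
- **Bottle return:** on the first lowering the bottle came in about 10 mm off-centre. The force reading showed no contact, so I raised it, re-centred it and lowered it again.

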